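# Weed out the weak batch-card clip

### The arm

A 6-joint arm with a two-finger parallel gripper is mounted at the origin on the work surface. World frame = base frame: x ahead of the robot, y to its left, z up, the work surface at z = 0. Lengths are in m, angles in rad, forces in N, time in s.
With the tool pointing down it reaches from about 0.25 to 0.8 m from the base axis. Payload 8.5 kg.
Tool frame: the origin (TCP) lies between the finger pads; the fingertips stand 19 mm ahead of it and the grasp point (between the pads) is the TCP; z points along the fingers, y is the direction in which the jaws open and shut (so a half turn about z gives the same grasp; the last joint's range is limited). The gripper opens to 85 mm and grips with 20 to 120 N. Pads are 22 mm wide; open, the fingers measure 114 mm over their backs; the gripper's body (76 mm by 85 mm) begins 54 mm behind the grasp point. The pads swing forward as they close: fully open they stand 13 mm farther back than shut.
Start: joints at [1.248, 0.238, -0.013, 1.319, 0, 1.571], TCP at [0.167, 0.498, 0.25] pointing down, gripper open.
Joint ranges: [-2.66, 2.66], [-1.03, 1.9], [-1.14, 1.46], [-1.82, 2.27], [-1.45, 1.34], [-3.14, 3.14]. Speed limits (rad/s): [2.22, 2.22, 2.79, 3.14, 3.14, 3.14].

### API

Orientations are given as a 3x3 rotation matrix whose columns are the frame's x, y, z axes.
In Python, from plant import ctrl, grab_frame, calibration gives the robot as it stands. The module is installed in compiled form; this text tells all that it offers.
- The arm moves only by the tool play_rows, never from a script. Its argument "plan" is a list that holds one entry, the list of rows, each a list of 6 numbers: the shift along the tool's x, y, z scaled (see below), then the turn, a rotation vector about the tool's x, y, z scaled (see below). A call has exactly 8 rows; each row shifts and turns the commanded pose from where the row before left it, along the tool's axes as they then stand; what a row does not reach is not made up. The controller multiplies each number of a shift by 2.5 cm and each number of a turn by 6 degrees. A row lasts 1/8 s, in which the tool goes at most 62.5 mm and 10.7 degrees, less where a joint would pass 70% of its speed; a pose out of reach is approached as far as the arm can. A call with a number of a shift or a turn outside -1 to 1 is refused whole. A call with a gripper value outside its range is refused whole. "fingers" is the closure, from -1 (fully open) to 1 (shut), set as the call begins (left out, the last holds). The fingers move at their own pace and stop on an object; "grip_force" is the grip in N (left out, the last holds). Time passes only in rows, so rows that do not move let the fingers close, or fill a call up. It gives the time, the measured TCP pose, the force and the opening at its end, in the units of the state.
- ctrl.get_state(): the state, without advancing time (a new reading comes with each control period).
- grab_frame(name): name is "scene" or "top"; returns (picture, depth): 420x560x3 uint8, red, green, blue; 420x560 float32, m along the optical axis (not along the pixel's ray), 0 where there is no reading.
- calibration(name): a dict with "K" (3x3 intrinsics, pixels), "R" (3x3) and "t" (3): a world point X has camera coordinates R X + t. Camera axes: x right, y down, z forward; pixel columns grow to the right and rows downward; lengths in m; the calibration is good to about 2 mm. A picture is of the moment at which its call begins. calibration takes no time and is no camera call.
- ctrl.hand_in(): hands the job in, once; it reports no verdict.
The state is a dict: "time_s": time; "joint_positions": joint angles; "dq": joint speeds; "joint_efforts": joint torques, N m; "tcp_pos": TCP position; "orientation": TCP orientation; "ft_force": force on the tool from outside, world axes, zero at the start; "ft_torque": the same for the moment, N m; "width": finger opening in m.
Only numpy, scipy, OpenCV 4.12 (cv2) and the standard library are available. Lean on these libraries where they do the work, as an engineer would, in place of code of your own. Each camera call takes 0.05 s, during which the arm holds its last target.

### The job

Three alike spring clips sit in the test rack, each gripping a test card. Pull the card straight out of every clip, slowly enough not to jerk the clip hard in its pocket and without crushing the card, feel which clip lets go most easily, and leave the cards upright in front of their lanes; then lift that weak clip out and set it down upright on the floor of the reject tray, neither dropped nor pressed down hard. Leave the two sound clips in their pockets and do not disturb the small loose parts standing on the rack.

Things in the scene. Friction and masses are not known exactly. Their poses are not given: they have to be found in the camera images.
- rack: grey clip-test rack fixed to the bench. Plate 260 x 300 x 8 mm; origin on the bench, x axis away from the robot along the lanes (plate from x = -120 to +140 mm), y to the left. Three lanes at y = -110, 0, +110 mm: clip in a pocket centred at x = +45 mm (floor 20 mm, fences 28 mm above bench, play 1.5 mm in x, 2.7 in y); posts at x = 0 before its mouth (54 mm high) hold it back, the card passes between them
- clip_a_center (a point): one of three outwardly alike black spring clips, mixed among the lanes; this point is its middle, 24 mm above its underside. Body 80 mm long (x, mouth at -x), 32 wide (y), 24 high; two cheeks 32 mm over both rise to 46 mm, from 3 mm before (-x) to 23 mm behind this point. 160 g. Grip across y and lift straight up
- clip_a: the same clip as clip_a_center; origin at the middle of its underside, x axis from mouth to rear. A steel upper jaw lever, 22 mm wide, rear end about 57 mm high, presses on the card by a hidden spring. Of the three clips one is weak: its card slides at clearly less than two thirds of the pull of either other; a sound clip slides below 15 N
- card_a_grip (a point): grip point of a white rigid test card in one of the lanes (its letter does not tell which clip): middle of its upright tab on the line of pull, 46 mm above the bench. Tab 10 mm (x) x 24 (y) x 62 high, foot 38 mm below this point, standing on the rack's plate at rack x = -51 to -59 mm at the start. Pull along the rack's -x by about 40 mm: the tongue leaves the clip after 30 mm at most
- card_a: the same card as card_a_grip; origin at the middle of the tab's foot. From the tab a tongue 80 mm long, 20 wide, 4 thick runs along +x at grip height, its last 21 to 29 mm between the clip's jaws; it lies on a rail 8 mm wide (rack x = -30 to -6 mm), so a released card stays standing on plate and rail. 40 g. Cracks under a hard squeeze: about 25 N of grip is enough
- clip_b_center (a point): one of three outwardly alike black spring clips, mixed among the lanes; this point is its middle, 24 mm above its underside. Body 80 mm long (x, mouth at -x), 32 wide (y), 24 high; two cheeks 32 mm over both rise to 46 mm, from 3 mm before (-x) to 23 mm behind this point. 160 g. Grip across y and lift straight up
- clip_b: the same clip as clip_b_center; origin at the middle of its underside, x axis from mouth to rear. A steel upper jaw lever, 22 mm wide, rear end about 57 mm high, presses on the card by a hidden spring. Of the three clips one is weak: its card slides at clearly less than two thirds of the pull of either other; a sound clip slides below 15 N
- card_b_grip (a point): grip point of a white rigid test card in one of the lanes (its letter does not tell which clip): middle of its upright tab on the line of pull, 46 mm above the bench. Tab 10 mm (x) x 24 (y) x 62 high, foot 38 mm below this point, standing on the rack's plate at rack x = -51 to -59 mm at the start. Pull along the rack's -x by about 40 mm: the tongue leaves the clip after 30 mm at most
- card_b: the same card as card_b_grip; origin at the middle of the tab's foot. From the tab a tongue 80 mm long, 20 wide, 4 thick runs along +x at grip height, its last 21 to 29 mm between the clip's jaws; it lies on a rail 8 mm wide (rack x = -30 to -6 mm), so a released card stays standing on plate and rail. 40 g. Cracks under a hard squeeze: about 25 N of grip is enough
- clip_c_center (a point): one of three outwardly alike black spring clips, mixed among the lanes; this point is its middle, 24 mm above its underside. Body 80 mm long (x, mouth at -x), 32 wide (y), 24 high; two cheeks 32 mm over both rise to 46 mm, from 3 mm before (-x) to 23 mm behind this point. 160 g. Grip across y and lift straight up
- clip_c: the same clip as clip_c_center; origin at the middle of its underside, x axis from mouth to rear. A steel upper jaw lever, 22 mm wide, rear end about 57 mm high, presses on the card by a hidden spring. Of the three clips one is weak: its card slides at clearly less than two thirds of the pull of either other; a sound clip slides below 15 N
- card_c_grip (a point): grip point of a white rigid test card in one of the lanes (its letter does not tell which clip): middle of its upright tab on the line of pull, 46 mm above the bench. Tab 10 mm (x) x 24 (y) x 62 high, foot 38 mm below this point, standing on the rack's plate at rack x = -51 to -59 mm at the start. Pull along the rack's -x by about 40 mm: the tongue leaves the clip after 30 mm at most
- card_c: the same card as card_c_grip; origin at the middle of the tab's foot. From the tab a tongue 80 mm long, 20 wide, 4 thick runs along +x at grip height, its last 21 to 29 mm between the clip's jaws; it lies on a rail 8 mm wide (rack x = -30 to -6 mm), so a released card stays standing on plate and rail. 40 g. Cracks under a hard squeeze: about 25 N of grip is enough
- tray: shallow white open reject tray, fixed, outside 140 (x) x 120 (y) x 30 mm high, walls and floor 4 to 5 mm; origin in the middle of its underside. It stands to the left or to the right of the rack; on the other side stands a closed carton, 130 x 110 x 90 mm high
- clip_a_jaw (a joint): upper jaw of clip_a: about 0 rad with the card between the jaws, grows as the jaw closes, about 0.06 when empty. The weak clip's worn jaw stops under 0.001 rad short of the others' (less than the reading noise: judge it by the pull)
- clip_b_jaw (a joint): upper jaw of clip_b: about 0 rad with the card between the jaws, grows as the jaw closes, about 0.06 when empty. The weak clip's worn jaw stops under 0.001 rad short of the others' (less than the reading noise: judge it by the pull)
- clip_c_jaw (a joint): upper jaw of clip_c: about 0 rad with the card between the jaws, grows as the jaw closes, about 0.06 when empty. The weak clip's worn jaw stops under 0.001 rad short of the others' (less than the reading noise: judge it by the pull)
- cap: steel bottle cap, 30 mm diameter, 20 mm high, bystander standing on the rear strip of the rack's plate; origin under its centre
- insert: clear pourer ring, 28 mm diameter, 16 mm high, bystander, as the cap
- plug: cork plug, 22 mm diameter, 30 mm high, bystander, as the cap
There are look-alikes about, which are no part of the job. Leave any yellow look-alike of the clip_b alone.

How it is judged:
By the outcome, as a careful person would: the job done as asked, in the order asked, and still so for the second after the job is handed in, with the robot touching nothing.
It also fails if it takes over 72 s, if anything falls off the work surface, if the arm or the gripper's body presses on something with over 40 N, if the wrist force passes 120 N, or if a joint passes its speed limit or range.

## Working session

There is one attempt and no reset: what is moved stays moved. The work goes in short steps, Python scripts to look and compute and a tool call to move; the robot and the scene stay as the last step left them, time stands still between calls to the robot, and variables do not carry over. Pictures are saved under pics/ and viewed, and the job is handed in when it is done.

Besides the shell and the picture viewer there is one more tool, called by a JSON object that holds its "api" and its "payload", one argument or row to a line. play_rows: Moves the arm, as the interface text tells. Shifts and turns lie within -1 to 1; 1 stands for 2.5 cm of shift or 6 degrees of turn. Its arguments: {"type":"object","properties":{"plan":{"type":"array","items":{"type":"array","items":{"type":"array","items":{"type":"number","minimum":-1,"maximum":1}}}},"fingers":{"type":"number"},"grip_force":{"type":"number"}},"required":["plan"]}

```bash
mkdir -p pics; cat > h.py <<'E'
import numpy as np, cv2
from plant import ctrl, grab_frame, calibration
def cast(name,u,v,z):
    c=calibration(name);K,R,t=[np.array(c[k]) for k in("K","R","t")]
    d=R.T@np.linalg.inv(K)@np.array([u,v,1.]);o=-R.T@t
    return o+d*(z-o[2])/d[2]
def proj(name,X):
    c=calibration(name);K,R,t=[np.array(c[k]) for k in("K","R","t")]
    p=K@(R@np.array(X)+t);return p[:2]/p[2]
def cloud(name,depth):
    c=calibration(name);K,R,t=[np.array(c[k]) for k in("K","R","t")]
    v,u=np.mgrid[:depth.shape[0],:depth.shape[1]]
    P=np.stack([u,v,np.ones_like(u)],-1)@np.linalg.inv(K).T*depth[...,None]
    return (P-t)@R
E
python3 - <<'E'
from h import *
np.set_printoptions(precision=4,suppress=True)
for n in("scene","top"):
    p,d=grab_frame(n);np.savez(f"{n}0.npz",p=p,d=d);cv2.imwrite(f"pics/{n}0.png",cv2.cvtColor(p,cv2.COLOR_RGB2BGR))
    c=calibration(n);print(n,c, -np.array(c["R"]).T@np.array(c["t"]))
print(ctrl.get_state())
E
```

```text
scene {'K': array([[464.5242,   0.    , 276.6718],
       [  0.    , 464.5242, 203.5439],
       [  0.    ,   0.    ,   1.    ]]), 'R': array([[-0.5025,  0.8646, -0.0025],
       [ 0.6246,  0.361 , -0.6925],
       [-0.5978, -0.3496, -0.7214]]), 't': array([ 0.3416, -0.3703,  1.381 ])} [1.2285 0.3211 0.7407]
top {'K': array([[450.3146,   0.    , 277.6455],
       [  0.    , 450.3146, 204.9989],
       [  0.    ,   0.    ,   1.    ]]), 'R': array([[ 0.0223, -0.9997,  0.0078],
       [-0.9932, -0.0231, -0.1144],
       [ 0.1146, -0.0052, -0.9934]]), 't': array([-0.0238,  0.6664,  1.1249])} [ 0.5335 -0.0026  1.1939]
{'time_s': 0.1, 'joint_positions': array([ 1.248 ,  0.2387, -0.0142,  1.3192, -0.    ,  1.5708]), 'dq': array([-0.001 , -0.0005,  0.0008,  0.    ,  0.0032, -0.0002]), 'joint_efforts': array([ -0.0004, -53.972 ,  34.7   ,   0.0134,   0.    ,   0.    ]), 'tcp_pos': array([0.1664, 0.4976, 0.2498]), 'orientation': array([[-0.9484,  0.3172, -0.0004],
       [ 0.3172,  0.9484, -0.0012],
       [-0.    , -0.0012, -1.    ]]), 'ft_force': array([-0.1426, -0.058 ,  0.4427]), 'ft_torque': array([-0.0133,  0.0126, -0.0141]), 'width': 0.0855723953934176}
```

View pics/top0.png

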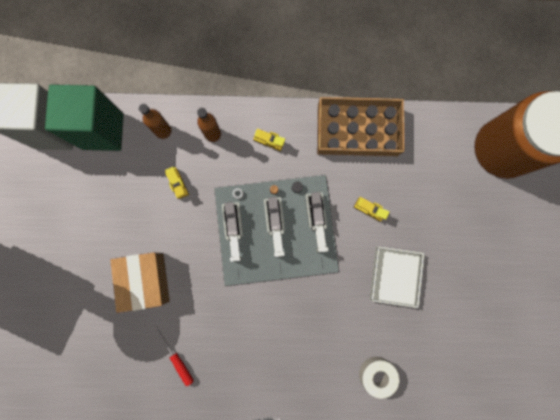

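View pics/scene0.png

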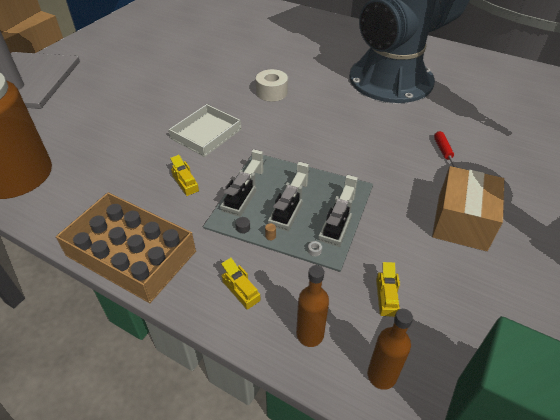

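The top view shows the rack at about (277,230) with its three lanes. Card tabs are near (235,260), (278,252) and (321,248). The tray is at (399,278), on the robot's right, and the carton is at (138,282).

```bash
python3 - <<'E'
from h import *
np.set_printoptions(precision=4,suppress=True)
z=np.load("top0.npz");p,d=z["p"],z["d"]
c=cv2.resize(p[165:295,200:440],None,fx=3.3,fy=3.3,interpolation=cv2.INTER_CUBIC)
cv2.imwrite("pics/topcrop.png",cv2.cvtColor(c,cv2.COLOR_RGB2BGR))
hsv=cv2.cvtColor(p,cv2.COLOR_RGB2HSV)
print(hsv[270,255],hsv[230,300],hsv[300,300],hsv[250,350],p[270,255],p[300,300])
W=cloud("top",d)
# rack by depth: height map
for (u,v) in [(255,270),(300,260),(300,320),(399,278),(235,260),(278,252),(321,248)]: print((u,v),W[v,u])
z=np.load("scene0.npz");p=z["p"]
c=cv2.resize(p[140:275,195:385],None,fx=4,fy=4,interpolation=cv2.INTER_CUBIC)
cv2.imwrite("pics/scenecrop.png",cv2.cvtColor(c,cv2.COLOR_RGB2BGR))
E
```

```text
[ 72  11 117] [ 75  16 128] [  3  15 151] [  3  17 154] [112 117 114] [151 143 142]
(255, 270) [0.4985 0.0463 0.0115]
(300, 260) [ 0.5269 -0.0706  0.0061]
(300, 320) [ 0.3729 -0.0733  0.0035]
(399, 278) [ 0.4858 -0.3311  0.002 ]
(235, 260) [0.5231 0.0992 0.0097]
(278, 252) [ 0.5457 -0.0119  0.0729]
(321, 248) [ 0.558  -0.1187  0.0697]
```

View pics/topcrop.png

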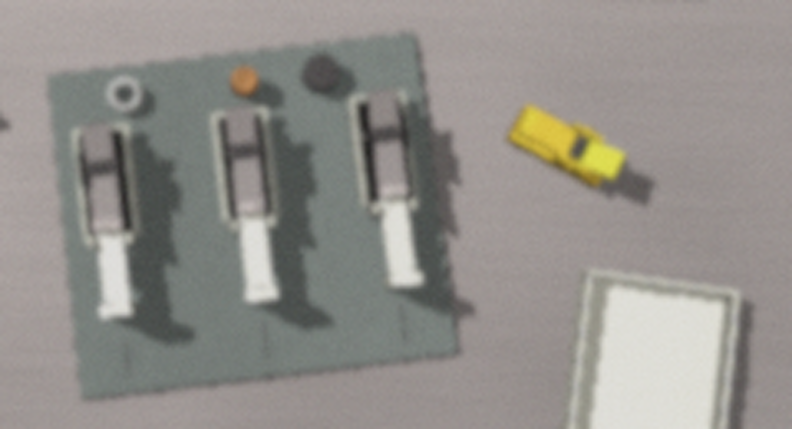

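View pics/scenecrop.png

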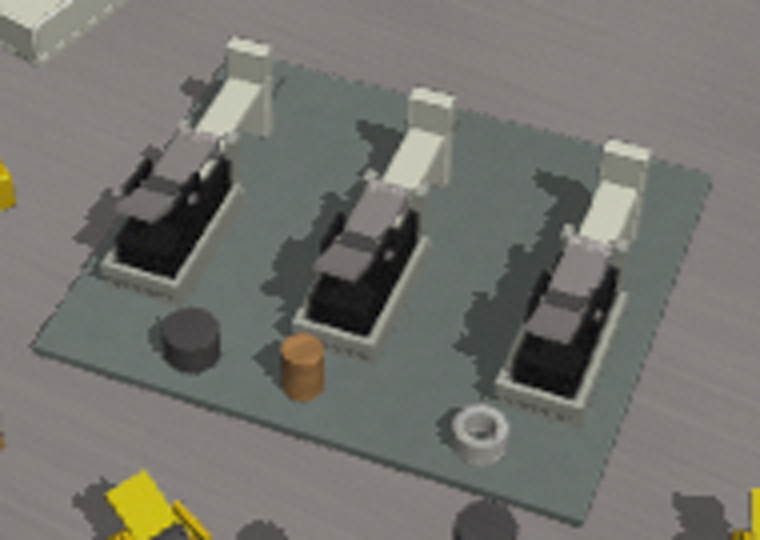

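```bash
cat > rack.py <<'E'
from h import *
np.set_printoptions(precision=4,suppress=True)
def quad(p,name,z,roi):
    hsv=cv2.cvtColor(p,cv2.COLOR_RGB2HSV)
    m=((hsv[...,0]>50)&(hsv[...,0]<110)&(hsv[...,1]>8)).astype(np.uint8)
    x0,y0,x1,y1=roi;mm=np.zeros_like(m);mm[y0:y1,x0:x1]=m[y0:y1,x0:x1]
    mm=cv2.morphologyEx(mm,cv2.MORPH_OPEN,np.ones((3,3)));
    cs,_=cv2.findContours(mm,cv2.RETR_EXTERNAL,cv2.CHAIN_APPROX_NONE)
    c=max(cs,key=cv2.contourArea);h=cv2.convexHull(c)[:,0,:]
    W=np.array([cast(name,u,v,z)[:2] for u,v in h])
    r=cv2.minAreaRect((W*1000).astype(np.float32))
    return r,cv2.boxPoints(r)
if __name__=="__main__":
    for n,roi in(("top",(200,160,350,300)),("scene",(195,140,385,275))):
        p=np.load(n+"0.npz")["p"]; r,b=quad(p,n,0.008,roi);print(n,r);print(b)
E
python3 rack.py
python3 - <<'E'
from h import *
np.set_printoptions(precision=4,suppress=True)
# tab tops via depth: points z>0.062
for n in("top","scene"):
    z=np.load(n+"0.npz");p,d=z["p"],z["d"];W=cloud(n,d)
    hsv=cv2.cvtColor(p,cv2.COLOR_RGB2HSV)
    ins=(W[...,0]>.4)&(W[...,0]<.75)&(W[...,1]>-.2)&(W[...,1]<.15)
    m=((hsv[...,2]>185)&(hsv[...,1]<40)&ins).astype(np.uint8)
    k,l,s,c=cv2.connectedComponentsWithStats(m)
    for i in range(1,k):
        if s[i,4]>25:
            pts=W[l==i];print(n,s[i],c[i],"med z",np.median(pts[:,2]))
            t=pts[pts[:,2]>.062];print("   top",len(t),t.mean(0) if len(t) else None)
E
```

```text
top ((605.8330688476562, -5.0610504150390625), (255.28286743164062, 296.1388244628906), 8.299538612365723)
[[ 458.1549  123.0328]
 [ 500.902  -170.0045]
 [ 753.5112 -133.1549]
 [ 710.7642  159.8824]]
scene ((607.3958740234375, -5.0395355224609375), (263.0364685058594, 299.4432067871094), 8.052189826965332)
[[ 456.202   124.7835]
 [ 498.1466 -171.7074]
 [ 758.5897 -134.8626]
 [ 716.6451  161.6284]]
top [316 226  11  25 183] [320.3388 238.5355] med z 0.048961724818179585
   top 33 [ 0.5567 -0.1215  0.0697]
top [273 231  11  25 186] [277.2312 243.2473] med z 0.048953784150067445
   top 36 [ 0.5425 -0.0137  0.1024]
top [230 236   9  25 177] [233.8927 248.5311] med z 0.04934827174624568
   top 34 [0.5287 0.096  0.0706]
scene [245 160  15  14 110] [251.7273 166.3909] med z 0.048209636207691836
   top 0 None
scene [298 162  10   5  26] [302.5769 164.    ] med z 0.0703300625919144
   top 26 [ 0.5414 -0.0149  0.0703]
scene [292 173  13  14 114] [297.9561 179.3246] med z 0.0484553931781888
   top 0 None
scene [346 175  11   5  28] [350.9643 177.1071] med z 0.07041935299233572
   top 28 [0.5274 0.0934 0.0704]
scene [340 186  14  15 125] [346.544 192.832] med z 0.048237853778294794
   top 1 [0.5877 0.1078 0.062 ]
```

The rack yaw is about 8.15° and its origin is near (0.5967, -0.0065). The tab positions agree with that. I'll start moving towards the left lane.

{"api": "play_rows", "payload": {
  "plan": [
    [[-0.8, -0.6, 0, 0, 0, -0.89], [-0.8, -0.6, 0, 0, 0, -0.89], [-0.75, -0.65, 0, 0, 0, -0.89], [-0.7, -0.7, 0, 0, 0, -0.89], [-0.6, -0.8, 0, 0, 0, -0.88], [-0.55, -0.83, 0, 0, 0, 0], [-0.55, -0.83, 0, 0, 0, 0], [-0.55, -0.83, 0, 0, 0, 0]]
  ],
  "fingers": 0.0,
  "grip_force": 25
}}

```text
time_s: 1.1
tcp_pos: [0.2959, 0.3455, 0.25]
orientation: [[-0.99, -0.142, -0.0], [-0.142, 0.99, -0.001], [0.001, -0.0, -1.0]]
ft_force: [-0.4, -0.0, 0.9]
width: 0.0429
```

```bash
cat > to.py <<'E'
from h import *
import sys
np.set_printoptions(precision=4,suppress=True)
yaw=np.radians(8.15);EX=np.array([np.cos(yaw),np.sin(yaw),0]);EY=np.array([-np.sin(yaw),np.cos(yaw),0]);O=np.array([.5967,-.0065,0])
def rack(x,y,z): return O+EX*x/1000+EY*y/1000+np.array([0,0,z/1000])
def rel(P): d=np.array(P)-O;return np.array([d@EX,d@EY,d[2]])*1000
def report(target=None):
    s=ctrl.get_state();R=np.array(s["orientation"]);p=np.array(s["tcp_pos"]);f=np.array(s["ft_force"])
    print("t",s["time_s"],"rack mm",rel(p),"w",s["width"],"F rack",f@EX,f@EY,f[2])
    print("tool yaw y",np.degrees(np.arctan2(R[1,1],R[0,1])),"z",R[:,2],"q",s["joint_positions"])
    if target is not None: print("shift units",R.T@(target-p)/.025)
if __name__=="__main__":
    a=[float(v) for v in sys.argv[1:]]
    report(rack(*a) if a else None)
E
python3 to.py -54 110 120
```

```text
t 1.1 rack mm [-247.8984  391.0463  250.0243] w 0.042948039683714856 F rack -0.3689688675455629 0.007134933451909689 0.9107503127835741
tool yaw y 98.14971911274476 z [-0.0004 -0.0005 -1.    ] q [ 0.8626  0.1187 -0.1649  1.2879 -0.      0.7203]
shift units [ -7.7586 -11.2394   5.2023]
```

{"api": "play_rows", "payload": {
  "plan": [
    [[-0.65, -0.95, 0.1, 0, 0, 0], [-0.65, -0.95, 0.1, 0, 0, 0], [-0.65, -0.95, 0.1, 0, 0, 0], [-0.65, -0.95, 0.2, 0, 0, 0], [-0.65, -0.95, 0.3, 0, 0, 0], [-0.65, -0.95, 0.4, 0, 0, 0], [-0.65, -0.95, 0.5, 0, 0, 0], [-0.65, -0.95, 0.6, 0, 0, 0]]
  ]
}}

```text
time_s: 2.1
tcp_pos: [0.4517, 0.1758, 0.1923]
orientation: [[-0.99, -0.142, -0.0], [-0.142, 0.99, -0.0], [0.0, -0.0, -1.0]]
ft_force: [-0.6, 0.6, 0.5]
width: 0.0425
```

```bash
python3 to.py -54 110 100
```

```text
t 2.1 rack mm [-117.7108  200.9779  192.3103] w 0.04247397254076004 F rack -0.47203205399003334 0.6889193293277859 0.45743895278656177
tool yaw y 98.14239826684289 z [-0.0001 -0.0001 -1.    ] q [ 0.3711  0.1975 -0.2192  1.1543 -0.0001  0.229 ]
shift units [-2.5492 -3.6384  3.6926]
```

{"api": "play_rows", "payload": {
  "plan": [
    [[-0.64, -0.91, 0.6, 0, 0, 0], [-0.64, -0.91, 0.6, 0, 0, 0], [-0.64, -0.91, 0.6, 0, 0, 0], [-0.63, -0.91, 0.6, 0, 0, 0], [0, 0, 0.6, 0, 0, 0], [0, 0, 0.6, 0, 0, 0], [0, 0, 0.1, 0, 0, 0], [0, 0, 0, 0, 0, 0]]
  ]
}}

```text
time_s: 3.1
tcp_pos: [0.5268, 0.096, 0.1004]
orientation: [[-0.99, -0.143, -0.0], [-0.143, 0.99, -0.0], [0.0, -0.0, -1.0]]
ft_force: [0.6, -0.3, -0.4]
width: 0.0427
```

```bash
python3 to.py -54 110 46; python3 - <<'E'
from h import *
a=[]
for n,(x0,y0,x1,y1) in(("scene",(290,120,400,240)),("top",(195,190,285,290))):
    p,d=grab_frame(n);np.savez(f"{n}1.npz",p=p,d=d)
    c=cv2.resize(p[y0:y1,x0:x1],(390,430),interpolation=cv2.INTER_CUBIC);a.append(c)
cv2.imwrite("pics/a1.png",cv2.cvtColor(np.hstack(a),cv2.COLOR_RGB2BGR))
E
```

```text
t 3.1 rack mm [-54.6683 111.3913 100.4291] w 0.04273020468136041 F rack 0.5990599372212266 -0.39853554510081873 -0.38430249012145457
tool yaw y 98.19498701907835 z [-0.0002 -0.0001 -1.    ] q [ 0.1803  0.3497 -0.2584  0.9629 -0.      0.0373]
shift units [-0.0271 -0.0556  2.1772]
```

View pics/a1.png

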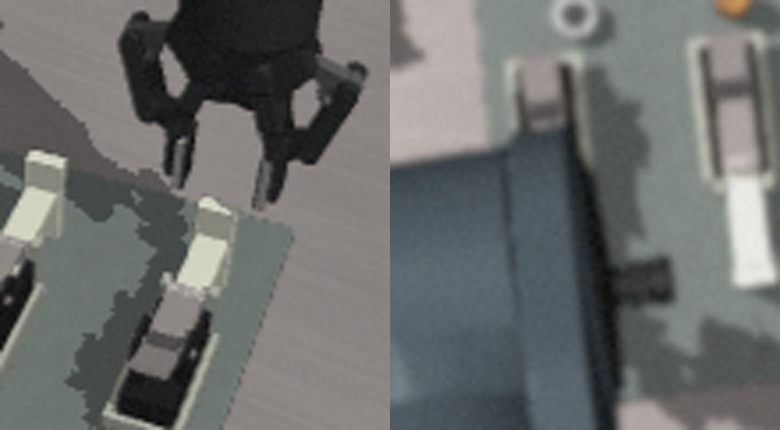

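In the left panel the tab sits between the open fingers, at about (212,205). I'll descend and close.

{"api": "play_rows", "payload": {
  "plan": [
    [[0, -0.05, 0.4, 0, 0, 0], [0, 0, 0.4, 0, 0, 0], [0, 0, 0.4, 0, 0, 0], [0, 0, 0.4, 0, 0, 0], [0, 0, 0.35, 0, 0, 0], [0, 0, 0.2, 0, 0, 0], [0, 0, 0, 0, 0, 0], [0, 0, 0, 0, 0, 0]]
  ]
}}

```text
time_s: 4.2
tcp_pos: [0.5275, 0.0943, 0.0468]
orientation: [[-0.99, -0.142, 0.0], [-0.142, 0.99, -0.0], [-0.0, -0.0, -1.0]]
ft_force: [-0.1, -0.1, -0.3]
width: 0.0426
```

```bash
python3 to.py -54 110 46; python3 - <<'E'
from h import *
a=[]
for n,(x0,y0,x1,y1) in(("scene",(290,120,400,240)),):
    p,d=grab_frame(n)
    c=cv2.resize(p[y0:y1,x0:x1],(550,600),interpolation=cv2.INTER_CUBIC);a.append(c)
cv2.imwrite("pics/a2.png",cv2.cvtColor(np.hstack(a),cv2.COLOR_RGB2BGR))
E
```

```text
t 4.2 rack mm [-54.1743 109.5828  46.805 ] w 0.0426385301768293 F rack -0.07126761437299609 -0.0907178235643573 -0.315426899335313
tool yaw y 98.1440187548242 z [ 0.0004 -0.     -1.    ] q [ 0.1769  0.405  -0.3321  0.8333 -0.0001  0.0348]
shift units [-0.007   0.0167  0.0322]
```

View pics/a2.png

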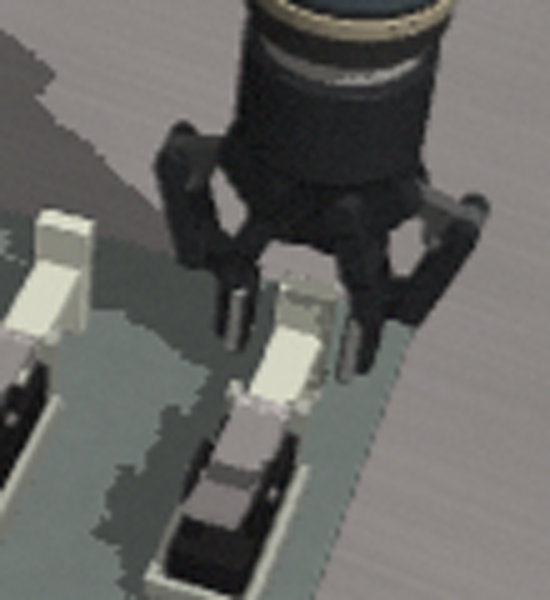

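```bash
python3 - <<'E'
from to import *
for P in [(-54,110,46),(-54,110,70),(-49,110,46),(-43,110,46),(-54,135,40),(-54,85,40)]:
    u=proj("scene",rack(*P));print(P,u,(u-[290,120])*5)
E
```

```text
(-54, 110, 46) [350.2197 185.7139] [301.0985 328.5693]
(-54, 110, 70) [351.4876 177.537 ] [307.4378 287.6849]
(-49, 110, 46) [349.5824 187.2175] [297.9122 336.0877]
(-43, 110, 46) [348.8123 189.0348] [294.0615 345.1741]
(-54, 135, 40) [361.1876 190.7407] [355.9381 353.7036]
(-54, 85, 40) [338.7774 184.7264] [243.887 323.632]
```

{"api": "play_rows", "payload": {
  "plan": [
    [[0, 0, 0, 0, 0, 0], [0, 0, 0, 0, 0, 0], [0, 0, 0, 0, 0, 0], [0, 0, 0, 0, 0, 0], [0, 0, 0, 0, 0, 0], [0.02, 0, 0, 0, 0, 0], [0.02, 0, 0, 0, 0, 0], [0.02, 0, 0, 0, 0, 0]]
  ],
  "fingers": 1,
  "grip_force": 25
}}

```text
time_s: 5.25
tcp_pos: [0.5267, 0.0942, 0.0469]
orientation: [[-0.99, -0.142, 0.002], [-0.142, 0.99, 0.0], [-0.002, -0.0, -1.0]]
ft_force: [3.0, 0.2, 4.7]
width: 0.0234
```

```bash
python3 to.py -94 110 46
```

```text
t 5.25 rack mm [-55.0057 109.5685  46.9239] w 0.02341617905728115 F rack 3.0146639586819757 -0.2577289111024963 4.744184279788267
tool yaw y 98.13952828734853 z [ 0.0018  0.0002 -1.    ] q [ 0.177   0.4029 -0.3353  0.8308 -0.0002  0.0349]
shift units [1.5598 0.017  0.0342]
```

{"api": "play_rows", "payload": {
  "plan": [
    [[0.03, 0, -0.01, 0, 0, 0], [0.03, 0, -0.01, 0, 0, 0], [0.03, 0, 0, 0, 0, 0], [0.03, 0, 0, 0, 0, 0], [0.03, 0, 0, 0, 0, 0], [0.03, 0, 0, 0, 0, 0], [0.03, 0, 0, 0, 0, 0], [0.03, 0, 0, 0, 0, 0]]
  ]
}}

```text
time_s: 6.25
tcp_pos: [0.5209, 0.0933, 0.047]
orientation: [[-0.99, -0.142, 0.002], [-0.142, 0.99, 0.0], [-0.002, -0.0, -1.0]]
ft_force: [7.5, 0.2, -1.0]
width: 0.024
```

```bash
python3 to.py -94 110 46
```

```text
t 6.25 rack mm [-60.8684 109.5295  46.9819] w 0.02402600954891159 F rack 7.467815109276736 -0.8493242811193851 -0.9671229448655567
tool yaw y 98.13914535260503 z [ 0.0017  0.     -1.    ] q [ 0.1774  0.3946 -0.3494  0.8251 -0.0003  0.0353]
shift units [1.3253 0.0186 0.037 ]
```

{"api": "play_rows", "payload": {
  "plan": [
    [[0.04, 0, 0, 0, 0, 0], [0.04, 0, 0, 0, 0, 0], [0.04, 0, 0, 0, 0, 0], [0.04, 0, 0, 0, 0, 0], [0.04, 0, 0, 0, 0, 0], [0.04, 0, 0, 0, 0, 0], [0.04, 0, 0, 0, 0, 0], [0.04, 0, 0, 0, 0, 0]]
  ]
}}

```text
time_s: 7.25
tcp_pos: [0.513, 0.0922, 0.047]
orientation: [[-0.99, -0.142, 0.002], [-0.142, 0.99, 0.0], [-0.002, -0.0, -1.0]]
ft_force: [7.5, 0.0, -1.3]
width: 0.0236
```

```bash
python3 to.py -94 110 46; python3 - <<'E'
from h import *
a=[]
for n,(x0,y0,x1,y1) in(("scene",(290,120,400,240)),):
    p,d=grab_frame(n)
    c=cv2.resize(p[y0:y1,x0:x1],(550,600),interpolation=cv2.INTER_CUBIC);a.append(c)
cv2.imwrite("pics/a3.png",cv2.cvtColor(np.hstack(a),cv2.COLOR_RGB2BGR))
E
```

```text
t 7.25 rack mm [-68.8544 109.5326  47.0121] w 0.023554434587961953 F rack 7.444967074838502 -1.036470587844562 -1.3204356793827823
tool yaw y 98.14041034181386 z [ 0.0017  0.0001 -1.    ] q [ 0.1779  0.3832 -0.3687  0.8171 -0.0002  0.0358]
shift units [1.0059 0.0185 0.0387]
```

View pics/a3.png

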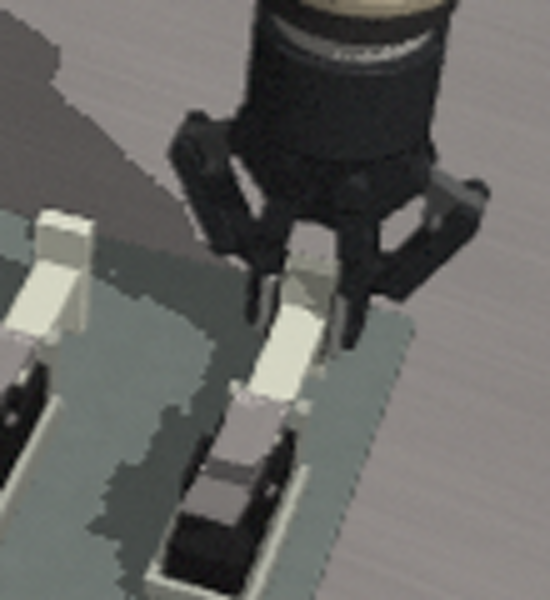

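The tab has moved back with the fingers and the tongue is longer in view. Sliding is steady at about 7.45 N. I'll keep pulling.

{"api": "play_rows", "payload": {
  "plan": [
    [[0.04, 0, 0, 0, 0, 0], [0.04, 0, 0, 0, 0, 0], [0.04, 0, 0, 0, 0, 0], [0.04, 0, 0, 0, 0, 0], [0.04, 0, 0, 0, 0, 0], [0.04, 0, 0, 0, 0, 0], [0.04, 0, 0, 0, 0, 0], [0.04, 0, 0, 0, 0, 0]]
  ]
}}

```text
time_s: 8.3
tcp_pos: [0.505, 0.091, 0.047]
orientation: [[-0.99, -0.142, 0.002], [-0.142, 0.99, 0.0], [-0.002, -0.0, -1.0]]
ft_force: [6.9, 0.4, -1.7]
width: 0.0237
```

```bash
python3 to.py -94 110 46
```

```text
t 8.3 rack mm [-76.9281 109.5471  47.0295] w 0.023711323000494933 F rack 6.889248293168159 -0.6086069025542601 -1.675906759432019
tool yaw y 98.14082484680769 z [ 0.0017  0.     -1.    ] q [ 0.1785  0.3719 -0.3879  0.8094 -0.0002  0.0364]
shift units [0.6829 0.018  0.0401]
```

{"api": "play_rows", "payload": {
  "plan": [
    [[0.04, 0, 0, 0, 0, 0], [0.04, 0, 0, 0, 0, 0], [0.04, 0, 0, 0, 0, 0], [0.04, 0, 0, 0, 0, 0], [0.04, 0, 0, 0, 0, 0], [0.04, 0, 0, 0, 0, 0], [0.04, 0, 0, 0, 0, 0], [0.04, 0, 0, 0, 0, 0]]
  ]
}}

```text
time_s: 9.3
tcp_pos: [0.4958, 0.0897, 0.0469]
orientation: [[-0.99, -0.142, -0.001], [-0.142, 0.99, -0.0], [0.001, -0.0, -1.0]]
ft_force: [0.6, 1.1, 1.3]
width: 0.0237
```

```bash
python3 to.py -94 110 46
```

```text
t 9.3 rack mm [-86.255  109.5766  46.9155] w 0.02374781683179101 F rack 0.7486550223079376 1.031210361049401 1.2649021928481232
tool yaw y 98.14582709317276 z [-0.0006 -0.0002 -1.    ] q [ 0.1791  0.3602 -0.4078  0.8034 -0.0001  0.037 ]
shift units [0.3098 0.0169 0.0368]
```

{"api": "play_rows", "payload": {
  "plan": [
    [[0.06, 0, 0, 0, 0, 0], [0.06, 0, 0, 0, 0, 0], [0.06, 0, 0, 0, 0, 0], [0.06, 0, 0, 0, 0, 0], [0.04, 0, 0, 0, 0, 0], [0, 0, 0, 0, 0, 0], [0, 0, 0, 0, 0, 0], [0, 0, 0, 0, 0, 0]]
  ]
}}

```text
time_s: 10.3
tcp_pos: [0.4892, 0.0888, 0.047]
orientation: [[-0.99, -0.142, -0.0], [-0.142, 0.99, -0.0], [0.0, -0.0, -1.0]]
ft_force: [0.3, 0.7, -0.4]
width: 0.0235
```

```bash
python3 to.py -94 110 46
```

```text
t 10.3 rack mm [-92.9425 109.572   46.9861] w 0.02354998596474898 F rack 0.37579492914310914 0.6446965376686059 -0.4088562795486007
tool yaw y 98.14353008430021 z [-0.0002 -0.0001 -1.    ] q [ 0.1796  0.3504 -0.4238  0.7968 -0.0001  0.0375]
shift units [0.0423 0.0171 0.0395]
```

{"api": "play_rows", "payload": {
  "plan": [
    [[0, 0, 0, 0, 0, 0], [0, 0, 0, 0, 0, 0], [0, 0, 0, 0, 0, 0], [0, 0, 0, 0, 0, 0], [0, 0, -0.3, 0, 0, 0], [0, 0, -0.5, 0, 0, 0], [0, 0, -0.7, 0, 0, 0], [0, 0, -0.8, 0, 0, 0]]
  ],
  "fingers": 0
}}

```text
time_s: 11.3
tcp_pos: [0.4892, 0.0888, 0.1059]
orientation: [[-0.99, -0.142, 0.0], [-0.142, 0.99, -0.0], [-0.0, -0.0, -1.0]]
ft_force: [0.2, 0.4, -0.0]
width: 0.0427
```

```bash
python3 to.py -55 0 100; python3 - <<'E'
from h import *
a=[]
for n,(x0,y0,x1,y1) in(("scene",(200,120,400,270)),):
    p,d=grab_frame(n)
    c=cv2.resize(p[y0:y1,x0:x1],(800,600),interpolation=cv2.INTER_CUBIC);a.append(c)
cv2.imwrite("pics/a4.png",cv2.cvtColor(np.hstack(a),cv2.COLOR_RGB2BGR))
E
```

```text
t 11.3 rack mm [-92.8595 109.5885 105.9004] w 0.042682484216990516 F rack 0.2764262755096352 0.34677690883162554 -0.012286007719270485
tool yaw y 98.14512543028395 z [ 0.0004 -0.     -1.    ] q [ 0.1796  0.2857 -0.3401  0.9447 -0.0001  0.0375]
shift units [-1.5147 -4.3834  0.2368]
```

View pics/a4.png

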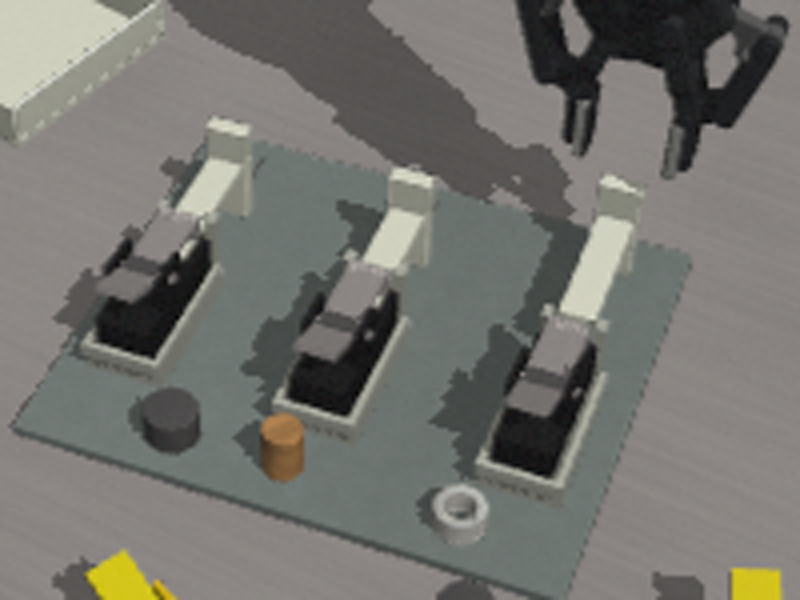

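The left card stands released and upright at (620,195) with its clip seated. Next is the centre lane.

{"api": "play_rows", "payload": {
  "plan": [
    [[-0.3, -0.87, 0, 0, 0, 0], [-0.3, -0.88, 0, 0, 0, 0], [-0.3, -0.88, 0, 0, 0, 0], [-0.3, -0.88, 0, 0, 0, 0], [-0.3, -0.87, 0.2, 0, 0, 0], [0, 0, 0.2, 0, 0, 0], [0, 0, 0, 0, 0, 0], [0, 0, 0, 0, 0, 0]]
  ]
}}

```text
time_s: 12.35
tcp_pos: [0.5415, -0.0136, 0.0948]
orientation: [[-0.99, -0.142, -0.0], [-0.142, 0.99, 0.0], [0.0, 0.0, -1.0]]
ft_force: [0.2, 0.3, -0.2]
width: 0.0426
```

```bash
python3 to.py -55 0 46.7; python3 - <<'E'
from to import *
p,d=grab_frame("scene")
c=cv2.resize(p[100:220,235:345],(550,600),interpolation=cv2.INTER_CUBIC)
cv2.imwrite("pics/b1.png",cv2.cvtColor(c,cv2.COLOR_RGB2BGR))
for P in [(-55,0,96),(-55,0,70)]: print((proj("scene",rack(*P))-[235,100])*5)
E
```

```text
t 12.35 rack mm [-55.6283   0.7829  94.7694] w 0.042621289084064214 F rack 0.21195276725677217 0.27887730410722106 -0.22998241735979386
tool yaw y 98.18928935689256 z [-0.0001  0.     -1.    ] q [-0.0251  0.3643 -0.2518  0.9547  0.     -0.1681]
shift units [-0.0253 -0.0314  1.9228]
[340.5207 276.1969]
[338.2219 322.0275]
```

View pics/b1.png

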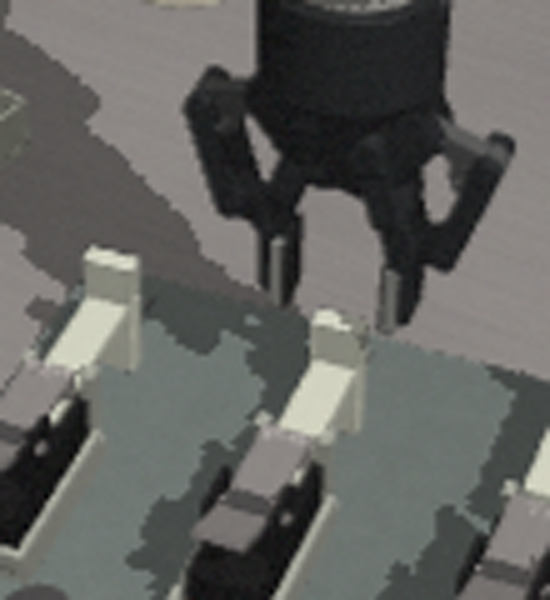

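The tab top at (338,320) matches the prediction and lies between the fingers. I'll descend.

{"api": "play_rows", "payload": {
  "plan": [
    [[0, -0.02, 0.4, 0, 0, 0], [0, 0, 0.4, 0, 0, 0], [0, 0, 0.4, 0, 0, 0], [0, 0, 0.4, 0, 0, 0], [0, 0, 0.2, 0, 0, 0], [0, 0, 0.12, 0, 0, 0], [0, 0, 0, 0, 0, 0], [0, 0, 0, 0, 0, 0]]
  ]
}}

```text
time_s: 13.4
tcp_pos: [0.5421, -0.0148, 0.0468]
orientation: [[-0.99, -0.142, 0.0], [-0.142, 0.99, -0.0], [-0.0, -0.0, -1.0]]
ft_force: [-0.1, 0.6, -0.5]
width: 0.0426
```

```bash
python3 to.py -55 0 46.7
```

```text
t 13.4 rack mm [-55.2061  -0.4713  46.8404] w 0.042648006817637196 F rack -0.017080566982730624 0.6406680802625317 -0.4898537750191534
tool yaw y 98.14487908127954 z [ 0.0005 -0.0001 -1.    ] q [-0.0272  0.414  -0.3163  0.84   -0.0001 -0.1694]
shift units [-0.0082  0.0189  0.0056]
```

{"api": "play_rows", "payload": {
  "plan": [
    [[0, 0, 0, 0, 0, 0], [0, 0, 0, 0, 0, 0], [0, 0, 0, 0, 0, 0], [0, 0, 0, 0, 0, 0], [0, 0, 0, 0, 0, 0], [0.02, 0, -0.01, 0, 0, 0], [0.02, 0, -0.01, 0, 0, 0], [0.02, 0, 0, 0, 0, 0]]
  ],
  "fingers": 1,
  "grip_force": 25
}}

```text
time_s: 14.4
tcp_pos: [0.5406, -0.015, 0.047]
orientation: [[-0.99, -0.142, 0.0], [-0.142, 0.99, -0.0], [-0.0, -0.0, -1.0]]
ft_force: [1.8, 0.4, -1.6]
width: 0.0236
```

```bash
python3 to.py -55 0 46.7
```

```text
t 14.4 rack mm [-56.7069  -0.4403  46.9815] w 0.023553638221210798 F rack 1.8444405002715207 0.15724556938422948 -1.6060960348200772
tool yaw y 98.14613328851414 z [ 0.0003 -0.0001 -1.    ] q [-0.0277  0.4119 -0.3196  0.839  -0.0001 -0.1698]
shift units [-0.0683  0.0176  0.0113]
```

{"api": "play_rows", "payload": {
  "plan": [
    [[0.03, 0, 0, 0, 0, 0], [0.03, 0, 0, 0, 0, 0], [0.03, 0, 0, 0, 0, 0], [0.03, 0, 0, 0, 0, 0], [0.03, 0, 0, 0, 0, 0], [0.03, 0, 0, 0, 0, 0], [0.03, 0, 0, 0, 0, 0], [0.03, 0, 0, 0, 0, 0]]
  ]
}}

```text
time_s: 15.4
tcp_pos: [0.5344, -0.0158, 0.047]
orientation: [[-0.99, -0.142, -0.0], [-0.142, 0.99, -0.0], [0.0, -0.0, -1.0]]
ft_force: [2.9, 0.5, -1.5]
width: 0.0236
```

```bash
python3 to.py -95 0 46.7
```

```text
t 15.4 rack mm [-63.0234  -0.3969  47.0344] w 0.023552265550096076 F rack 2.908447357592151 0.1014798469744611 -1.5051598273691196
tool yaw y 98.14807748185581 z [-0.0001 -0.0001 -1.    ] q [-0.0296  0.4033 -0.3343  0.8333 -0.0001 -0.1718]
shift units [1.2791 0.0158 0.0136]
```

{"api": "play_rows", "payload": {
  "plan": [
    [[0.04, 0, 0, 0, 0, 0], [0.04, 0, 0, 0, 0, 0], [0.04, 0, 0, 0, 0, 0], [0.04, 0, 0, 0, 0, 0], [0.04, 0, 0, 0, 0, 0], [0.04, 0, 0, 0, 0, 0], [0.04, 0, 0, 0, 0, 0], [0.04, 0, 0, 0, 0, 0]]
  ]
}}

```text
time_s: 16.4
tcp_pos: [0.5265, -0.017, 0.0471]
orientation: [[-0.99, -0.142, -0.0], [-0.142, 0.99, -0.0], [0.0, -0.0, -1.0]]
ft_force: [2.6, -0.3, -1.8]
width: 0.0236
```

```bash
python3 to.py -95 0 46.7
```

```text
t 16.4 rack mm [-70.9914  -0.4183  47.0693] w 0.023561897728403433 F rack 2.5611898653396397 -0.7201063995706771 -1.8469654001876776
tool yaw y 98.14442736445368 z [-0.     -0.0001 -1.    ] q [-0.0322  0.3921 -0.3535  0.8253 -0.0001 -0.1743]
shift units [0.9603 0.0166 0.0148]
```

```bash
python3 - <<'E'
from to import *
p,d=grab_frame("scene")
c=cv2.resize(p[100:220,235:345],(550,600),interpolation=cv2.INTER_CUBIC)
cv2.imwrite("pics/b2.png",cv2.cvtColor(c,cv2.COLOR_RGB2BGR))
for P in [(-71,0,70),(-55,0,70)]: print((proj("scene",rack(*P))-[235,100])*5)
E
```

```text
[350.5525 299.64  ]
[338.2219 322.0275]
```

View pics/b2.png

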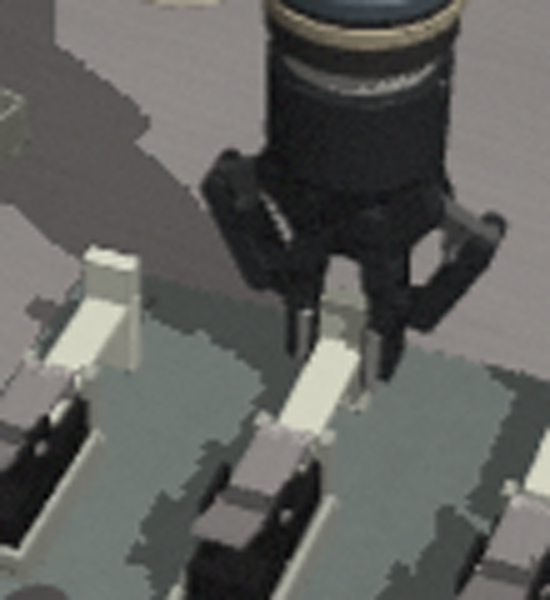

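The tab has followed the fingers to about (343,300). Sliding force is about 2.7 N, clearly less than the left lane. I'll continue.

{"api": "play_rows", "payload": {
  "plan": [
    [[0.04, 0, 0, 0, 0, 0], [0.04, 0, 0, 0, 0, 0], [0.04, 0, 0, 0, 0, 0], [0.04, 0, 0, 0, 0, 0], [0.04, 0, 0, 0, 0, 0], [0.04, 0, 0, 0, 0, 0], [0.04, 0, 0, 0, 0, 0], [0.04, 0, 0, 0, 0, 0]]
  ]
}}

```text
time_s: 17.45
tcp_pos: [0.5185, -0.0181, 0.047]
orientation: [[-0.99, -0.142, -0.0], [-0.142, 0.99, -0.0], [0.0, -0.0, -1.0]]
ft_force: [2.8, 0.1, -1.3]
width: 0.0238
```

```bash
python3 to.py -95 0 46.7
```

```text
t 17.45 rack mm [-79.0199  -0.425   47.0354] w 0.023825858672466366 F rack 2.7352986204622414 -0.32446280087898743 -1.3288019680925822
tool yaw y 98.14440500005806 z [-0.0001 -0.0001 -1.    ] q [-0.0349  0.381  -0.3725  0.8175 -0.0001 -0.177 ]
shift units [0.6392 0.0169 0.0135]
```

{"api": "play_rows", "payload": {
  "plan": [
    [[0.04, 0, 0, 0, 0, 0], [0.04, 0, 0, 0, 0, 0], [0.04, 0, 0, 0, 0, 0], [0.04, 0, 0, 0, 0, 0], [0.04, 0, 0, 0, 0, 0], [0.04, 0, 0, 0, 0, 0], [0.04, 0, 0, 0, 0, 0], [0.04, 0, 0, 0, 0, 0]]
  ]
}}

```text
time_s: 18.45
tcp_pos: [0.5106, -0.0193, 0.0471]
orientation: [[-0.99, -0.142, -0.0], [-0.142, 0.99, -0.0], [0.0, -0.0, -1.0]]
ft_force: [-0.8, 0.6, -0.3]
width: 0.0237
```

```bash
python3 to.py -95 0 46.7
```

```text
t 18.45 rack mm [-86.9977  -0.436   47.0608] w 0.0236840691626756 F rack -0.6904522961035212 0.727984660735269 -0.3135329154571032
tool yaw y 98.1435716477672 z [-0.0001 -0.0001 -1.    ] q [-0.0377  0.3698 -0.3912  0.8098 -0.0001 -0.1798]
shift units [0.3201 0.0174 0.0145]
```

{"api": "play_rows", "payload": {
  "plan": [
    [[0.05, 0, 0, 0, 0, 0], [0.06, 0, 0, 0, 0, 0], [0.06, 0, 0, 0, 0, 0], [0.06, 0, 0, 0, 0, 0], [0.05, 0, 0, 0, 0, 0], [0, 0, 0.01, 0, 0, 0], [0, 0, 0, 0, 0, 0], [0, 0, 0, 0, 0, 0]]
  ]
}}

```text
time_s: 19.45
tcp_pos: [0.5037, -0.0202, 0.0469]
orientation: [[-0.99, -0.142, -0.0], [-0.142, 0.99, -0.0], [0.0, -0.0, -1.0]]
ft_force: [-2.2, -0.9, 3.4]
width: 0.0242
```

{"api": "play_rows", "payload": {
  "plan": [
    [[0, 0, 0, 0, 0, 0], [0, 0, 0, 0, 0, 0], [0, 0, 0, 0, 0, 0], [0, 0, 0, 0, 0, 0], [0, 0, -0.3, 0, 0, 0], [0, 0, -0.5, 0, 0, 0], [0, 0, -0.7, 0, 0, 0], [0, 0, -0.8, 0, 0, 0]]
  ],
  "fingers": 0
}}

```text
time_s: 20.45
tcp_pos: [0.5039, -0.0202, 0.1057]
orientation: [[-0.99, -0.142, 0.0], [-0.142, 0.99, -0.0], [-0.0, -0.0, -1.0]]
ft_force: [0.5, -0.2, -0.4]
width: 0.0427
```

```bash
python3 to.py -55 -109.5 95; python3 - <<'E'
from h import *
p,d=grab_frame("scene")
c=cv2.resize(p[120:270,200:400],(800,600),interpolation=cv2.INTER_CUBIC)
cv2.imwrite("pics/b3.png",cv2.cvtColor(c,cv2.COLOR_RGB2BGR))
E
```

```text
t 20.45 rack mm [-93.8435  -0.4363 105.6819] w 0.042652905089336814 F rack 0.4893464847621255 -0.27839574837138087 -0.4025819905301225
tool yaw y 98.14243788592917 z [ 0.0004 -0.0001 -1.    ] q [-0.0401  0.2966 -0.3244  0.9493 -0.0001 -0.1822]
shift units [-1.5541 -4.3623  0.4287]
```

View pics/b3.png

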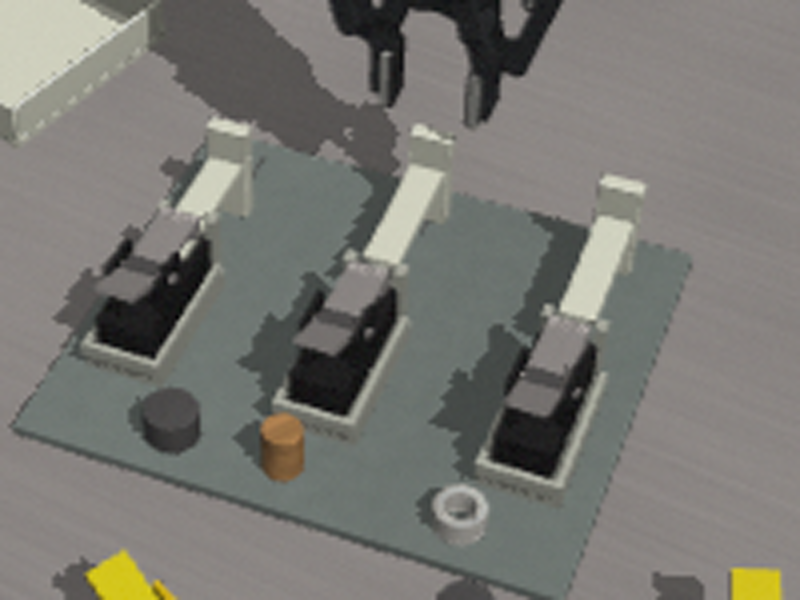

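The centre card is upright at (432,145). Next is the right lane.

{"api": "play_rows", "payload": {
  "plan": [
    [[-0.31, -0.87, 0, 0, 0, 0], [-0.31, -0.87, 0, 0, 0, 0], [-0.31, -0.88, 0, 0, 0, 0], [-0.31, -0.87, 0, 0, 0, 0], [-0.31, -0.87, 0.2, 0, 0, 0], [0, 0, 0.2, 0, 0, 0], [0, 0, 0, 0, 0, 0], [0, 0, 0, 0, 0, 0]]
  ]
}}

```text
time_s: 21.5
tcp_pos: [0.5572, -0.1221, 0.0942]
orientation: [[-0.99, -0.142, -0.001], [-0.142, 0.99, 0.0], [0.001, 0.0, -1.0]]
ft_force: [0.2, -0.7, 0.4]
width: 0.0428
```

```bash
python3 to.py -55 -109.5 46.7; python3 - <<'E'
from to import *
p,d=grab_frame("scene")
c=cv2.resize(p[100:220,205:315],(550,600),interpolation=cv2.INTER_CUBIC)
cv2.imwrite("pics/c1.png",cv2.cvtColor(c,cv2.COLOR_RGB2BGR))
for P in [(-55,-110,96),(-55,-110,70),(-55,-108,70)]: print((proj("scene",rack(*P))-[205,100])*5)
E
```

```text
t 21.5 rack mm [ -55.4869 -108.8518   94.2115] w 0.04280178791223235 F rack 0.06157736570623829 -0.6914224712936647 0.42711006850920574
tool yaw y 98.1756614664347 z [-0.0006  0.0002 -1.    ] q [-0.2158  0.4088 -0.1809  0.9818  0.     -0.3585]
shift units [-0.0206 -0.0265  1.9004]
[254.8826 215.7597]
[256.8967 261.4137]
[260.9885 262.4859]
```

View pics/c1.png

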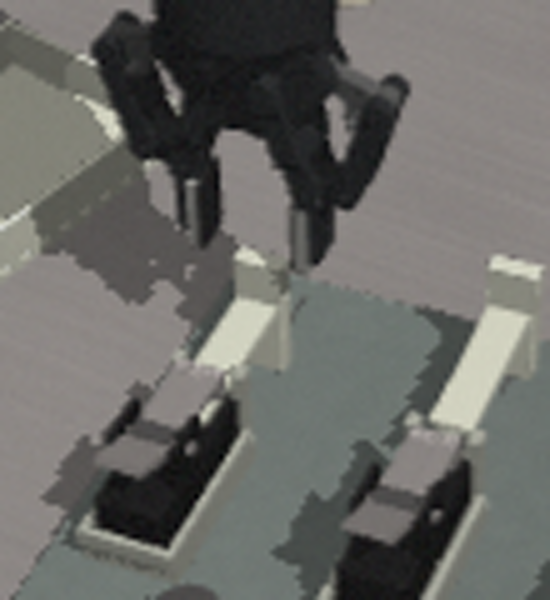

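The tab top at (262,260) lies between the fingers.

{"api": "play_rows", "payload": {
  "plan": [
    [[0, 0, 0.4, 0, 0, 0], [0, 0, 0.4, 0, 0, 0], [0, 0, 0.4, 0, 0, 0], [0, 0, 0.4, 0, 0, 0], [0, 0, 0.2, 0, 0, 0], [0, 0, 0.1, 0, 0, 0], [0, 0, 0, 0, 0, 0], [0, 0, 0, 0, 0, 0]]
  ]
}}

```text
time_s: 22.55
tcp_pos: [0.5578, -0.1227, 0.0471]
orientation: [[-0.99, -0.142, 0.001], [-0.142, 0.99, -0.0], [-0.0, -0.0, -1.0]]
ft_force: [-0.2, -0.1, -0.7]
width: 0.0428
```

```bash
python3 to.py -55 -109.5 46.7
```

```text
t 22.55 rack mm [ -54.9595 -109.5129   47.1156] w 0.04283377245034076 F rack -0.21688102674720866 -0.1126032844993592 -0.714559566253261
tool yaw y 98.14569329145134 z [ 0.0005 -0.0002 -1.    ] q [-0.2165  0.4547 -0.2437  0.8718 -0.0001 -0.3586]
shift units [0.0016 0.0005 0.0166]
```

{"api": "play_rows", "payload": {
  "plan": [
    [[0, 0, 0, 0, 0, 0], [0, 0, 0, 0, 0, 0], [0, 0, 0, 0, 0, 0], [0, 0, 0, 0, 0, 0], [0, 0, 0, 0, 0, 0], [0.02, 0, -0.01, 0, 0, 0], [0.02, 0, -0.01, 0, 0, 0], [0.02, 0, 0, 0, 0, 0]]
  ],
  "fingers": 1,
  "grip_force": 25
}}

```text
time_s: 23.55
tcp_pos: [0.5563, -0.1228, 0.0472]
orientation: [[-0.99, -0.142, 0.0], [-0.142, 0.99, 0.0], [-0.0, -0.0, -1.0]]
ft_force: [2.7, 1.1, -1.6]
width: 0.0237
```

```bash
python3 to.py -55 -109.5 46.7
```

```text
t 23.55 rack mm [ -56.4673 -109.4222   47.22  ] w 0.02373209532985857 F rack 2.870790256444058 0.730214500372963 -1.5827634575950122
tool yaw y 98.1456098976317 z [ 0.0003  0.     -1.    ] q [-0.2173  0.4527 -0.247   0.8708  0.0001 -0.3595]
shift units [-0.0587 -0.0031  0.0208]
```

{"api": "play_rows", "payload": {
  "plan": [
    [[0.03, 0, 0, 0, 0, 0], [0.03, 0, 0, 0, 0, 0], [0.03, 0, 0, 0, 0, 0], [0.03, 0, 0, 0, 0, 0], [0.03, 0, 0, 0, 0, 0], [0.03, 0, 0, 0, 0, 0], [0.03, 0, 0, 0, 0, 0], [0.03, 0, 0, 0, 0, 0]]
  ]
}}

```text
time_s: 24.55
tcp_pos: [0.5514, -0.1236, 0.0474]
orientation: [[-0.99, -0.142, 0.002], [-0.142, 0.99, 0.0], [-0.002, -0.0, -1.0]]
ft_force: [7.4, 0.7, -3.8]
width: 0.0235
```

```bash
python3 to.py -95 -109.5 46.7
```

```text
t 24.55 rack mm [ -61.4902 -109.5325   47.3604] w 0.023464860295166368 F rack 7.414042825107085 -0.3360959718038469 -3.7596660173752436
tool yaw y 98.16118305955483 z [ 0.0021  0.     -1.    ] q [-0.2209  0.4449 -0.2605  0.8634  0.0005 -0.3633]
shift units [1.3404 0.0016 0.0237]
```

{"api": "play_rows", "payload": {
  "plan": [
    [[0.04, 0, 0, 0, 0, 0], [0.04, 0, 0, 0, 0, 0], [0.04, 0, 0, 0, 0, 0], [0.04, 0, 0, 0, 0, 0], [0.04, 0, 0, 0, 0, 0], [0.04, 0, 0, 0, 0, 0], [0.04, 0, 0, 0, 0, 0], [0.04, 0, 0, 0, 0, 0]]
  ]
}}

```text
time_s: 25.55
tcp_pos: [0.5434, -0.1248, 0.0474]
orientation: [[-0.99, -0.142, 0.002], [-0.142, 0.99, -0.0], [-0.002, -0.0, -1.0]]
ft_force: [7.2, 0.5, -3.6]
width: 0.0238
```

```bash
python3 to.py -95 -109.5 46.7
```

```text
t 25.55 rack mm [ -69.5038 -109.5798   47.3705] w 0.023781486329259017 F rack 7.229880509880702 -0.5623646769525116 -3.5721734484108016
tool yaw y 98.15971276112084 z [ 0.002 -0.    -1.   ] q [-0.226   0.4342 -0.2793  0.8553  0.0004 -0.3684]
shift units [1.0199 0.0034 0.0248]
```

{"api": "play_rows", "payload": {
  "plan": [
    [[0.04, 0, 0, 0, 0, 0], [0.04, 0, 0, 0, 0, 0], [0.04, 0, 0, 0, 0, 0], [0.04, 0, 0, 0, 0, 0], [0.04, 0, 0, 0, 0, 0], [0.04, 0, 0, 0, 0, 0], [0.04, 0, 0, 0, 0, 0], [0.04, 0, 0, 0, 0, 0]]
  ]
}}

```text
time_s: 26.55
tcp_pos: [0.5346, -0.126, 0.0473]
orientation: [[-0.99, -0.142, 0.0], [-0.142, 0.99, -0.0], [-0.0, -0.0, -1.0]]
ft_force: [-0.9, 0.9, 0.3]
width: 0.0238
```

```bash
python3 to.py -95 -109.5 46.7
```

```text
t 26.55 rack mm [ -78.4351 -109.4525   47.2603] w 0.023843438494893114 F rack -0.728699853977618 1.0155894947488193 0.2558526237145383
tool yaw y 98.15316503643751 z [ 0.0003 -0.0001 -1.    ] q [-0.2314  0.4235 -0.2985  0.8485 -0.     -0.3737]
shift units [ 0.6626 -0.0019  0.0222]
```

{"api": "play_rows", "payload": {
  "plan": [
    [[0.04, 0, 0, 0, 0, 0], [0.04, 0, 0, 0, 0, 0], [0.04, 0, 0, 0, 0, 0], [0.04, 0, 0, 0, 0, 0], [0.04, 0, 0, 0, 0, 0], [0.04, 0, 0, 0, 0, 0], [0.04, 0, 0, 0, 0, 0], [0.04, 0, 0, 0, 0, 0]]
  ]
}}

```text
time_s: 27.55
tcp_pos: [0.5263, -0.1271, 0.0473]
orientation: [[-0.99, -0.142, -0.0], [-0.142, 0.99, -0.0], [0.0, -0.0, -1.0]]
ft_force: [-0.2, 1.3, -0.1]
width: 0.0238
```

```bash
python3 to.py -95 -109.5 46.7
```

```text
t 27.55 rack mm [ -86.7713 -109.4312   47.3237] w 0.023825627645517246 F rack -0.009222136080193132 1.2825232749645736 -0.1074728004364982
tool yaw y 98.14395087797978 z [-0.0001 -0.0001 -1.    ] q [-0.2369  0.4126 -0.3173  0.841  -0.0001 -0.3791]
shift units [ 0.3291 -0.0028  0.025 ]
```

The right lane slides at about 7.3 N, so the weak clip is in the centre lane (2.7 N against 7.3 and 7.4 N). I'll finish this card.

{"api": "play_rows", "payload": {
  "plan": [
    [[0.05, 0, 0, 0, 0, 0], [0.06, 0, 0, 0, 0, 0], [0.06, 0, 0, 0, 0, 0], [0.06, 0, 0, 0, 0, 0], [0.05, 0, 0, 0, 0, 0], [0, 0, 0.01, 0, 0, 0], [0, 0, 0, 0, 0, 0], [0, 0, 0, 0, 0, 0]]
  ]
}}

```text
time_s: 28.55
tcp_pos: [0.5194, -0.1281, 0.0471]
orientation: [[-0.99, -0.142, -0.0], [-0.142, 0.99, -0.0], [0.0, -0.0, -1.0]]
ft_force: [-2.3, -0.6, 2.9]
width: 0.0234
```

{"api": "play_rows", "payload": {
  "plan": [
    [[0, 0, 0, 0, 0, 0], [0, 0, 0, 0, 0, 0], [0, 0, 0, 0, 0, 0], [0, 0, 0, 0, 0, 0], [0, 0, -0.3, 0, 0, 0], [0, 0, -0.6, 0, 0, 0], [0, 0, -0.9, 0, 0, 0], [0, 0, -0.9, 0, 0, 0]]
  ],
  "fingers": 0
}}

```text
time_s: 29.55
tcp_pos: [0.5197, -0.1281, 0.1164]
orientation: [[-0.99, -0.142, 0.001], [-0.142, 0.99, -0.0], [-0.001, -0.0, -1.0]]
ft_force: [0.7, -0.3, 0.0]
width: 0.0427
```

```bash
python3 to.py 51 0 115; python3 - <<'E'
from to import *
p,d=grab_frame("scene")
c=cv2.resize(p[120:270,200:400],(800,600),interpolation=cv2.INTER_CUBIC)
cv2.imwrite("pics/c3.png",cv2.cvtColor(c,cv2.COLOR_RGB2BGR))
z=np.load("top0.npz");p,d=z["p"],z["d"]
hsv=cv2.cvtColor(p,cv2.COLOR_RGB2HSV)
# tray rim via bright mask
m=np.zeros(p.shape[:2],np.uint8);m[235:320,362:435]=((hsv[...,2]>175))[235:320,362:435]
cs,_=cv2.findContours(m,cv2.RETR_EXTERNAL,cv2.CHAIN_APPROX_NONE)
h=cv2.convexHull(np.vstack([c for c in cs if len(c)>10]))[:,0,:]
W=np.array([cast("top",u,v,.03)[:2] for u,v in h]);r=cv2.minAreaRect((W*1000).astype(np.float32));print(r,cv2.boxPoints(r), p[300,380],p[278,399],p[245,400])
z=np.load("scene0.npz");pp=z["p"];hs=cv2.cvtColor(pp,cv2.COLOR_RGB2HSV);print(pp[128,205],pp[110,208],pp[120,240])
m=np.zeros(pp.shape[:2],np.uint8);m[95:165,155:250]=((hs[...,0]>15)&(hs[...,0]<60)&(hs[...,1]>12))[95:165,155:250]
cs,_=cv2.findContours(m,cv2.RETR_EXTERNAL,cv2.CHAIN_APPROX_NONE);c=max(cs,key=cv2.contourArea);print(cv2.boundingRect(c))
big=cv2.hconcat([cv2.resize(p[235:320,362:442],(400,425)),cv2.resize(pp[95:165,155:250],(400,425))]);cv2.imwrite("pics/tray.png",big[...,::-1])
E
```

```text
t 29.55 rack mm [ -93.5008 -109.4783  116.3653] w 0.04267779166351507 F rack 0.6853949777650571 -0.373309487429675 0.02657189842510855
tool yaw y 98.1466913827311 z [ 0.0008 -0.0003 -1.    ] q [-0.2417  0.3344 -0.2359  0.9997 -0.0001 -0.3839]
shift units [-5.7797  4.3795  0.0573]
((492.2484130859375, -315.08404541015625), (109.45751190185547, 138.06455993652344), 82.96443939208984) [[ 417.0325 -360.9453]
 [ 554.0574 -377.8561]
 [ 567.4644 -269.2228]
 [ 430.4394 -252.312 ]] [187 187 177] [222 221 213] [155 147 145]
[199 200 183] [105 105  97] [137 136 129]
(168, 104, 74, 53)
```

View pics/c3.png

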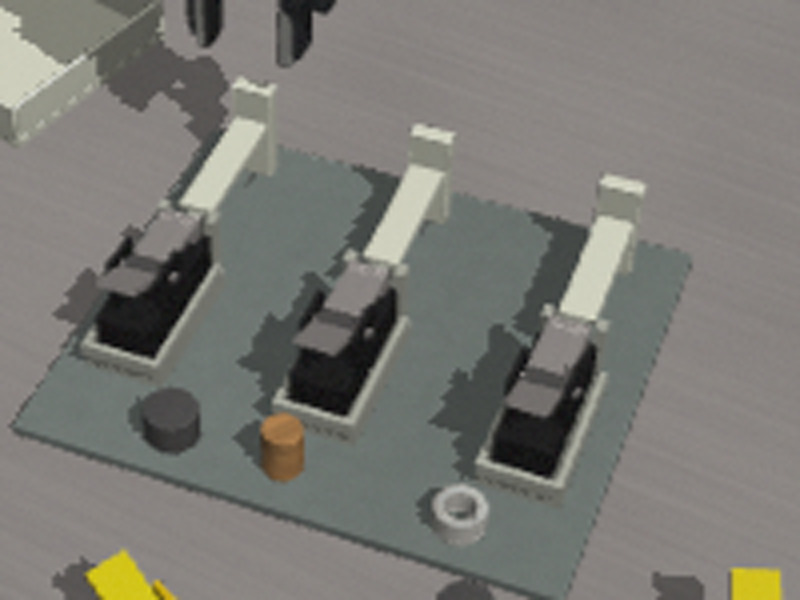

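View pics/tray.png

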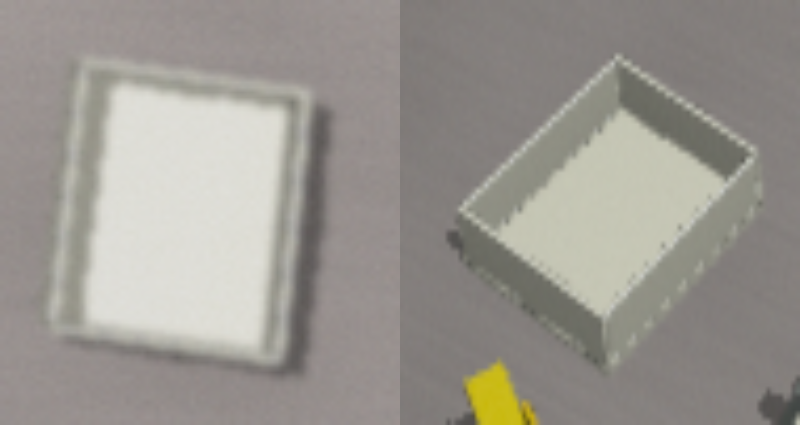

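All three cards stand upright and the bystanders have not moved. Now the tray centre, from its corners in both views.

```bash
python3 - <<'E'
from to import *
a=[(378.4,246.4),(425,253.4),(419.4,309),(372,301.4)]
W=np.array([cast("top",u,v,.03) for u,v in a]);print(W,W.mean(0))
for i in range(4):
    e=W[(i+1)%4]-W[i];print(np.linalg.norm(e),np.degrees(np.arctan2(e[1],e[0])))
s=[(618,58),(757,152),(604,316),(460,211)]
S=np.array([cast("scene",155+(u-400)*95/400,95+v*70/425,.03) for u,v in s]);print(S,S.mean(0))
for i in range(4):
    e=S[(i+1)%4]-S[i];print(np.linalg.norm(e),np.degrees(np.arctan2(e[1],e[0])))
E
```

```text
[[ 0.5663 -0.2709  0.03  ]
 [ 0.5511 -0.391   0.03  ]
 [ 0.4102 -0.3746  0.03  ]
 [ 0.4266 -0.2541  0.03  ]] [ 0.4885 -0.3227  0.03  ]
0.12115092197997629 -97.23733040450023
0.14179666091168508 173.3607596695656
0.12166021870147099 82.26733678565083
0.14074055306461278 -6.8402450115584
[[ 0.4163 -0.3687  0.03  ]
 [ 0.4302 -0.2543  0.03  ]
 [ 0.5649 -0.2702  0.03  ]
 [ 0.5526 -0.385   0.03  ]] [ 0.491  -0.3195  0.03  ]
0.11524837162033079 83.05974708911583
0.13556778662993885 -6.7146591862438045
0.11548948249862628 -96.07788784334703
0.1373052554602674 173.18733163266825
```

The tray centre is near (0.490,-0.321) with yaw about -6.9°. I'll move above the centre clip.

{"api": "play_rows", "payload": {
  "plan": [
    [[-0.96, 0.73, 0, 0, 0, 0], [-0.96, 0.73, 0, 0, 0, 0], [-0.96, 0.73, 0, 0, 0, 0], [-0.97, 0.73, 0, 0, 0, 0], [-0.96, 0.73, 0, 0, 0, 0], [-0.96, 0.73, 0, 0, 0, 0], [0, 0, 0, 0, 0, 0], [0, 0, 0, 0, 0, 0]]
  ],
  "fingers": -0.2
}}

```text
time_s: 30.6
tcp_pos: [0.6463, 0.0006, 0.1148]
orientation: [[-0.99, -0.142, -0.0], [-0.142, 0.99, -0.0], [0.0, -0.0, -1.0]]
ft_force: [1.1, -0.9, 1.1]
width: 0.0514
```

```bash
python3 to.py 51 0 51; python3 - <<'E'
from to import *
p,d=grab_frame("scene")
c=cv2.resize(p[100:250,215:355],(560,600),interpolation=cv2.INTER_CUBIC)
cv2.imwrite("pics/d1.png",cv2.cvtColor(c,cv2.COLOR_RGB2BGR))
E
```

```text
t 30.6 rack mm [ 50.1507  -0.0342 114.7885] w 0.051359671562137416 F rack 0.946971220012614 -1.007283435019075 1.0898343154404497
tool yaw y 98.15788807062354 z [-0.0004 -0.0003 -1.    ] q [ 0.001   0.5114  0.0531  1.1128 -0.0003 -0.1414]
shift units [-0.035   0.0019  2.5515]
```

View pics/d1.png

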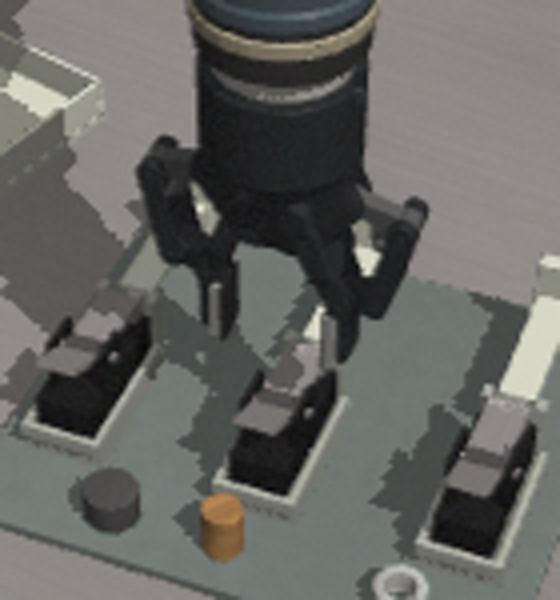

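The fingers straddle the centre clip's jaw at about (290,370), so I'll descend.

{"api": "play_rows", "payload": {
  "plan": [
    [[-0.03, 0, 0.4, 0, 0, 0], [0, 0, 0.5, 0, 0, 0], [0, 0, 0.5, 0, 0, 0], [0, 0, 0.5, 0, 0, 0], [0, 0, 0.4, 0, 0, 0], [0, 0, 0.25, 0, 0, 0], [0, 0, 0, 0, 0, 0], [0, 0, 0, 0, 0, 0]]
  ]
}}

```text
time_s: 31.65
tcp_pos: [0.6478, 0.0009, 0.0512]
orientation: [[-0.99, -0.142, 0.001], [-0.142, 0.99, -0.0], [-0.001, -0.0, -1.0]]
ft_force: [0.1, -0.8, 0.3]
width: 0.0512
```

```bash
python3 to.py 51 0 51; python3 - <<'E'
from to import *
p,d=grab_frame("scene")
c=cv2.resize(p[100:250,215:355],(560,600),interpolation=cv2.INTER_CUBIC)
cv2.imwrite("pics/d2.png",cv2.cvtColor(c,cv2.COLOR_RGB2BGR))
for P in [(51,0,51),(51,25,45),(51,-25,45)]: print((proj("scene",rack(*P))-[215,100])*4)
E
```

```text
t 31.65 rack mm [51.619   0.0396 51.1897] w 0.05117641868136515 F rack 0.026821441373617378 -0.7702915329755764 0.34922550262541074
tool yaw y 98.14632380161098 z [ 0.0006 -0.0001 -1.    ] q [ 0.0014  0.5629 -0.0323  0.9751 -0.0001 -0.1408]
shift units [ 0.0248 -0.0016  0.0076]
[279.4247 412.0648]
[324.6322 433.2208]
[234.5933 407.1662]
```

View pics/d2.png

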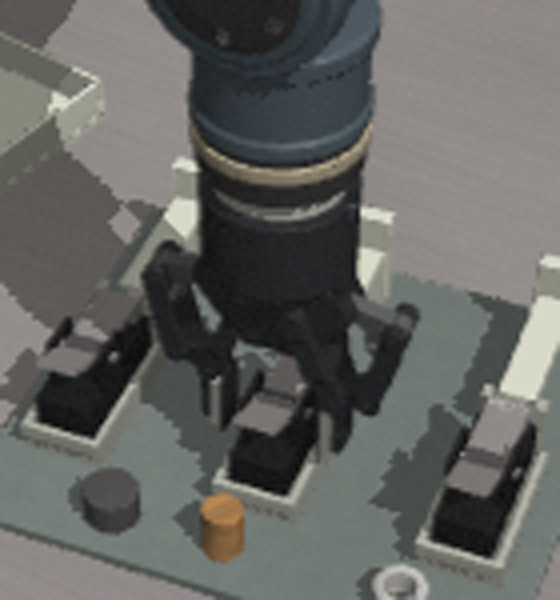

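{"api": "play_rows", "payload": {
  "plan": [
    [[0, 0, 0, 0, 0, 0], [0, 0, 0, 0, 0, 0], [0, 0, 0, 0, 0, 0], [0, 0, 0, 0, 0, 0], [0, 0, 0, 0, 0, 0], [0, 0, 0, 0, 0, 0], [0, 0, -0.02, 0, 0, 0], [0, 0, -0.03, 0, 0, 0]]
  ],
  "fingers": 1,
  "grip_force": 50
}}

```text
time_s: 32.7
tcp_pos: [0.6477, 0.0009, 0.0517]
orientation: [[-0.99, -0.142, 0.0], [-0.142, 0.99, -0.0], [-0.0, -0.0, -1.0]]
ft_force: [3.7, -0.4, -4.0]
width: 0.0311
```

```bash
python3 to.py
```

```text
t 32.7 rack mm [51.5368  0.0704 51.7224] w 0.03105796714651249 F rack 3.637082166768098 -0.900312644088771 -3.9628497350770084
tool yaw y 98.14608209733024 z [ 0.0001 -0.     -1.    ] q [ 0.0014  0.5625 -0.0313  0.9768 -0.     -0.1408]
```

{"api": "play_rows", "payload": {
  "plan": [
    [[-0.02, 0, -0.03, 0, 0, 0], [-0.01, 0, -0.04, 0, 0, 0], [0, 0, -0.06, 0, 0, 0], [0, 0, -0.1, 0, 0, 0], [0, 0, -0.15, 0, 0, 0], [0, 0, -0.2, 0, 0, 0], [0, 0, -0.2, 0, 0, 0], [0, 0, -0.2, 0, 0, 0]]
  ]
}}

```text
time_s: 33.7
tcp_pos: [0.6483, 0.001, 0.077]
orientation: [[-0.99, -0.142, 0.0], [-0.142, 0.99, -0.0], [-0.0, -0.0, -1.0]]
ft_force: [-0.4, 0.0, -1.1]
width: 0.0313
```

```bash
python3 to.py; python3 - <<'E'
from to import *
p,d=grab_frame("scene")
c=cv2.resize(p[100:250,215:355],(560,600),interpolation=cv2.INTER_CUBIC)
cv2.imwrite("pics/d3.png",cv2.cvtColor(c,cv2.COLOR_RGB2BGR))
E
```

```text
t 33.7 rack mm [52.162   0.08   77.0297] w 0.031294176715480904 F rack -0.3561980240589738 0.05122826635198955 -1.1361571359477227
tool yaw y 98.14718608657084 z [ 0.0002 -0.0001 -1.    ] q [ 0.0015  0.5421  0.0034  1.0319 -0.0001 -0.1407]
```

View pics/d3.png

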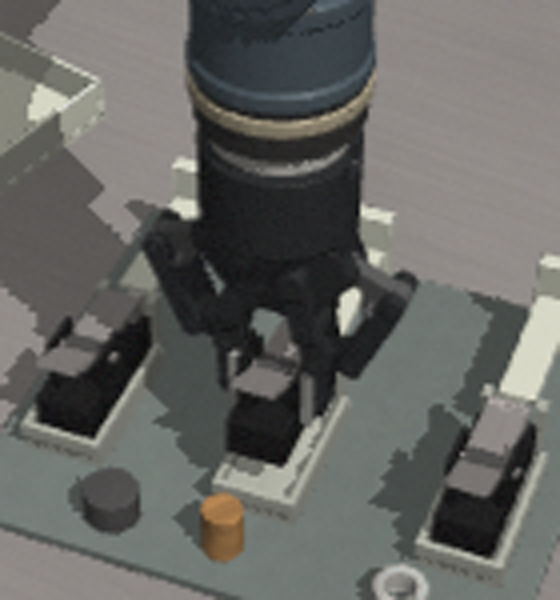

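The clip is off its pocket and level in the grip. I'll raise it, turn to the tray's yaw and carry it over.

{"api": "play_rows", "payload": {
  "plan": [
    [[0, 0, -0.6, 0, 0, 0], [0, 0, -0.9, 0, 0, 0.5], [0, 0, -0.9, 0, 0, 0.5], [0, 0, -0.9, 0, 0, 0.5], [0, 0, -0.4, 0, 0, 0.5], [0, 0, 0, 0, 0, 0.5], [0.14, -0.45, 0, 0, 0, 0], [0.28, -0.9, 0, 0, 0, 0]]
  ]
}}

```text
time_s: 34.75
tcp_pos: [0.6333, -0.032, 0.1691]
orientation: [[-0.993, 0.117, -0.0], [0.117, 0.993, -0.0], [0.0, -0.0, -1.0]]
ft_force: [-0.4, -0.3, -1.7]
width: 0.0314
```

```bash
cat > tw.py <<'E'
from to import *
a=[float(v) for v in sys.argv[1:]];report(np.array(a));print(ctrl.get_state()["tcp_pos"])
E
python3 tw.py .498 -.322 .15
```

```text
t 34.75 rack mm [ 32.5848 -30.3836 169.1191] w 0.03136638693123515 F rack -0.44947336764726825 -0.2756533325964821 -1.701131710997815
tool yaw y 83.2733613783148 z [-0.0003 -0.0002 -1.    ] q [-0.0503  0.4588  0.1082  1.2205 -0.0003  0.0671]
shift units [  4.0142 -12.1554   0.7691]
[ 0.6333 -0.032   0.1691]
```

{"api": "play_rows", "payload": {
  "plan": [
    [[0.3, -0.9, 0, 0, 0, 0], [0.3, -0.9, 0, 0, 0, 0], [0.3, -0.9, 0, 0, 0, 0], [0.3, -0.9, 0, 0, 0, 0], [0.3, -0.9, 0, 0, 0, 0], [0.3, -0.9, 0, 0, 0, 0], [0.3, -0.9, 0, 0, 0, 0], [0.3, -0.9, 0, 0, 0, 0]]
  ]
}}

```text
time_s: 35.75
tcp_pos: [0.5517, -0.2045, 0.1692]
orientation: [[-0.993, 0.12, 0.0], [0.12, 0.993, -0.0], [-0.0, -0.0, -1.0]]
ft_force: [0.6, 0.0, -2.7]
width: 0.0314
```

```bash
python3 tw.py .498 -.322 .1
```

```text
t 35.75 rack mm [ -72.5795 -189.5766  169.1603] w 0.03135321269119722 F rack 0.561378012127907 -0.04070614877244637 -2.7332736132246778
tool yaw y 83.12405800424511 z [ 0.0001 -0.0002 -1.    ] q [-0.3548  0.3821 -0.0158  1.1728 -0.0001 -0.2348]
shift units [ 1.571 -4.925  2.767]
[ 0.5517 -0.2045  0.1692]
```

{"api": "play_rows", "payload": {
  "plan": [
    [[0.3, -0.9, 0, 0, 0, 0], [0.3, -0.9, 0, 0, 0, 0], [0.3, -0.9, 0, 0, 0, 0], [0.3, -0.9, 0.3, 0, 0, 0], [0.2, -0.75, 0.6, 0, 0, 0], [0.17, -0.57, 0.7, 0, 0, 0], [0, 0, 0.7, 0, 0, 0], [0, 0, 0.3, 0, 0, 0]]
  ]
}}

```text
time_s: 36.75
tcp_pos: [0.4979, -0.3205, 0.1025]
orientation: [[-0.993, 0.12, -0.002], [0.12, 0.993, 0.001], [0.002, 0.001, -1.0]]
ft_force: [-0.3, 0.5, -1.4]
width: 0.0315
```

```bash
python3 tw.py .498 -.322 .037; python3 - <<'E'
from to import *
p,d=grab_frame("scene")
c=cv2.resize(p[60:180,120:270],(750,600),interpolation=cv2.INTER_CUBIC)
cv2.imwrite("pics/e1.png",cv2.cvtColor(c,cv2.COLOR_RGB2BGR))
E
```

```text
t 36.75 rack mm [-142.2704 -296.8059  102.4637] w 0.0315003093379321 F rack -0.18698855979168247 0.5051160148247719 -1.3585172854453433
tool yaw y 83.1102852347165 z [-0.0018  0.0011 -1.    ] q [-0.5718  0.4361 -0.1114  1.0255 -0.     -0.4516]
shift units [-0.0147 -0.0626  2.6185]
[ 0.4979 -0.3205  0.1025]
```

View pics/e1.png

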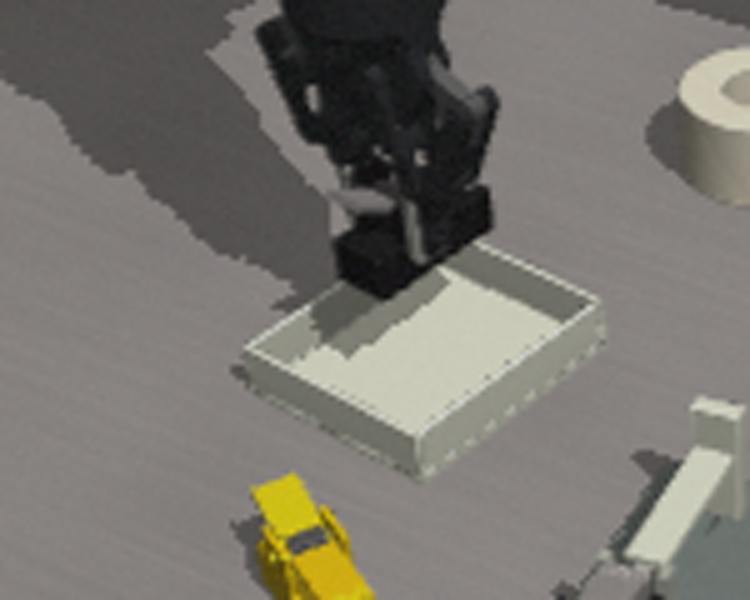

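{"api": "play_rows", "payload": {
  "plan": [
    [[0, 0, 0.4, 0, 0, 0], [0, 0, 0.4, 0, 0, 0], [0, 0, 0.4, 0, 0, 0], [0, 0, 0.4, 0, 0, 0], [0, 0, 0.3, 0, 0, 0], [0, 0, 0.2, 0, 0, 0], [0, 0, 0.1, 0, 0, 0], [0, 0, 0.04, 0, 0, 0]]
  ]
}}

```text
time_s: 37.8
tcp_pos: [0.4992, -0.3204, 0.0481]
orientation: [[-0.993, 0.119, 0.0], [0.119, 0.993, -0.0], [-0.0, -0.0, -1.0]]
ft_force: [0.7, -0.4, -1.3]
width: 0.0314
```

```bash
python3 tw.py .498 -.322 .037; python3 - <<'E'
from to import *
p,d=grab_frame("scene")
c=cv2.resize(p[60:180,120:270],(750,600),interpolation=cv2.INTER_CUBIC)
cv2.imwrite("pics/e2.png",cv2.cvtColor(c,cv2.COLOR_RGB2BGR))
E
```

```text
t 37.8 rack mm [-141.0422 -296.872    48.129 ] w 0.03141881906487893 F rack 0.6454639221826972 -0.4614102217247884 -1.3398276600933414
tool yaw y 83.14370335030762 z [ 0.0001 -0.0002 -1.    ] q [-0.5705  0.4855 -0.1851  0.9    -0.0001 -0.4509]
shift units [ 0.0387 -0.0703  0.4452]
[ 0.4992 -0.3204  0.0481]
```

View pics/e2.png

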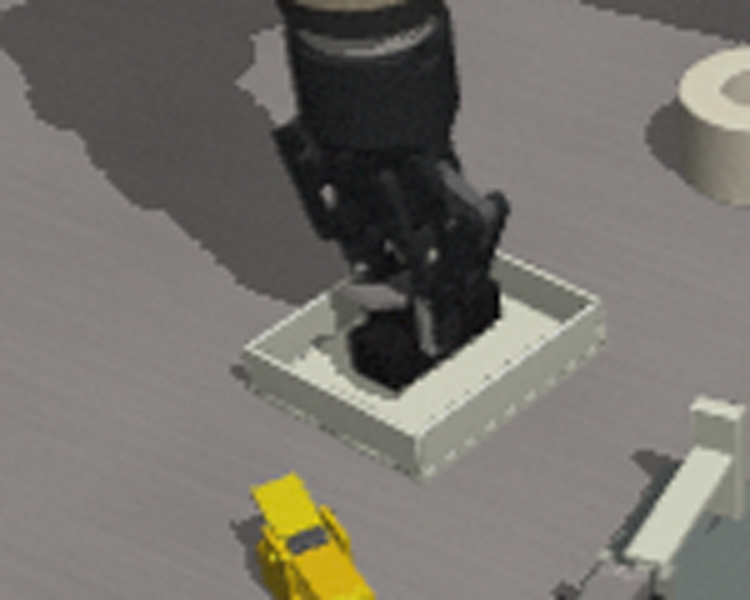

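{"api": "play_rows", "payload": {
  "plan": [
    [[0, 0, 0.07, 0, 0, 0], [0, 0, 0.07, 0, 0, 0], [0, 0, 0.06, 0, 0, 0], [0, 0, 0.05, 0, 0, 0], [0, 0, 0.05, 0, 0, 0], [0, 0, 0.04, 0, 0, 0], [0, 0, 0.03, 0, 0, 0], [0, 0, 0.02, 0, 0, 0]]
  ]
}}

```text
time_s: 38.85
tcp_pos: [0.4991, -0.3203, 0.0383]
orientation: [[-0.993, 0.119, -0.0], [0.119, 0.993, -0.0], [0.0, -0.0, -1.0]]
ft_force: [0.4, 0.5, -1.3]
width: 0.0315
```

```bash
python3 tw.py .498 -.322 .036
```

```text
t 38.85 rack mm [-141.1233 -296.8084   38.2989] w 0.031538893352088274 F rack 0.4277880427736612 0.4252999558024669 -1.335531107973402
tool yaw y 83.1423839940476 z [-0.     -0.0001 -1.    ] q [-0.5705  0.4955 -0.1972  0.8781 -0.0001 -0.4509]
shift units [ 0.0348 -0.072   0.092 ]
[ 0.4991 -0.3203  0.0383]
```

{"api": "play_rows", "payload": {
  "plan": [
    [[0, 0, 0.01, 0, 0, 0], [0, 0, 0.01, 0, 0, 0], [0, 0, 0.01, 0, 0, 0], [0, 0, 0.01, 0, 0, 0], [0, 0, 0.01, 0, 0, 0], [0, 0, 0.01, 0, 0, 0], [0, 0, 0, 0, 0, 0], [0, 0, 0, 0, 0, 0]]
  ]
}}

```text
time_s: 39.85
tcp_pos: [0.4991, -0.3203, 0.0369]
orientation: [[-0.993, 0.119, 0.0], [0.119, 0.993, -0.0], [-0.0, -0.0, -1.0]]
ft_force: [-0.4, -0.2, -1.0]
width: 0.0315
```

```bash
python3 tw.py .498 -.322 .036
```

```text
t 39.85 rack mm [-141.1045 -296.8125   36.8617] w 0.031461631131794794 F rack -0.3705491882345302 -0.11688314033693081 -0.9847462427456625
tool yaw y 83.14371976172755 z [ 0.     -0.0001 -1.    ] q [-0.5706  0.497  -0.1989  0.8749 -0.0001 -0.4509]
shift units [ 0.0356 -0.072   0.0345]
[ 0.4991 -0.3203  0.0369]
```

{"api": "play_rows", "payload": {
  "plan": [
    [[0, 0, 0.01, 0, 0, 0], [0, 0, 0.01, 0, 0, 0], [0, 0, 0.01, 0, 0, 0], [0, 0, 0.01, 0, 0, 0], [0, 0, 0, 0, 0, 0], [0, 0, 0, 0, 0, 0], [0, 0, 0, 0, 0, 0], [0, 0, 0, 0, 0, 0]]
  ]
}}

```text
time_s: 40.85
tcp_pos: [0.4991, -0.3203, 0.0359]
orientation: [[-0.993, 0.119, -0.0], [0.119, 0.993, -0.0], [0.0, -0.0, -1.0]]
ft_force: [-0.7, 0.1, -1.6]
width: 0.0313
```

```bash
python3 tw.py .498 -.322 .036
```

```text
t 40.85 rack mm [-141.1085 -296.7949   35.8527] w 0.03129610731975836 F rack -0.6776763620706127 0.22948127695148995 -1.607484539377806
tool yaw y 83.14371489952103 z [-0.     -0.0001 -1.    ] q [-0.5705  0.498  -0.2001  0.8726 -0.0001 -0.4509]
shift units [ 0.0353 -0.0727 -0.0059]
[ 0.4991 -0.3203  0.0359]
```

{"api": "play_rows", "payload": {
  "plan": [
    [[0, 0, 0.01, 0, 0, 0], [0, 0, 0.01, 0, 0, 0], [0, 0, 0.01, 0, 0, 0], [0, 0, 0, 0, 0, 0], [0, 0, 0, 0, 0, 0], [0, 0, 0, 0, 0, 0], [0, 0, 0, 0, 0, 0], [0, 0, 0, 0, 0, 0]]
  ]
}}

```text
time_s: 41.85
tcp_pos: [0.4991, -0.3203, 0.0353]
orientation: [[-0.993, 0.119, 0.0], [0.119, 0.993, -0.0], [-0.0, -0.0, -1.0]]
ft_force: [-1.8, 1.3, 5.3]
width: 0.0313
```

```bash
python3 tw.py .498 -.322 .036; python3 - <<'E'
from to import *
p,d=grab_frame("scene")
c=cv2.resize(p[60:180,120:270],(750,600),interpolation=cv2.INTER_CUBIC)
cv2.imwrite("pics/e3.png",cv2.cvtColor(c,cv2.COLOR_RGB2BGR))
E
```

```text
t 41.85 rack mm [-141.1091 -296.7968   35.3482] w 0.03126120801052087 F rack -1.6210442135963323 1.5390671688554052 5.308852244991475
tool yaw y 83.14317689554288 z [ 0.0001 -0.0002 -1.    ] q [-0.5705  0.4985 -0.2009  0.8713 -0.0001 -0.4509]
shift units [ 0.0352 -0.0726 -0.0261]
[ 0.4991 -0.3203  0.0353]
```

View pics/e3.png

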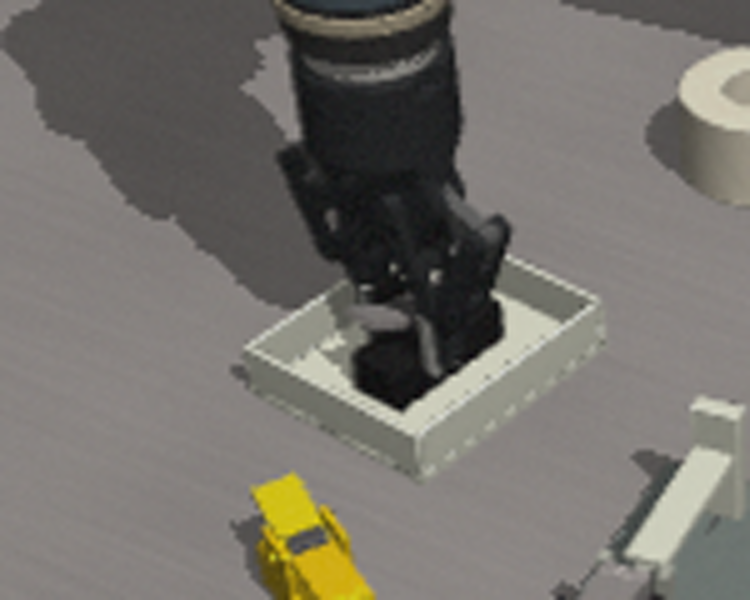

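There is light floor contact of about 7 N and the clip is flat in the tray. I'll release and rise.

{"api": "play_rows", "payload": {
  "plan": [
    [[0, 0, 0, 0, 0, 0], [0, 0, 0, 0, 0, 0], [0, 0, 0, 0, 0, 0], [0, 0, 0, 0, 0, 0], [0, 0, 0, 0, 0, 0], [0, 0, -0.2, 0, 0, 0], [0, 0, -0.4, 0, 0, 0], [0, 0, -0.6, 0, 0, 0]]
  ],
  "fingers": 0
}}

```text
time_s: 42.9
tcp_pos: [0.499, -0.3202, 0.066]
orientation: [[-0.993, 0.119, -0.0], [0.119, 0.993, 0.0], [0.0, 0.0, -1.0]]
ft_force: [-0.3, 1.7, -0.2]
width: 0.0424
```

{"api": "play_rows", "payload": {
  "plan": [
    [[0, 0, -0.8, 0, 0, 0], [0, 0, -0.8, 0, 0, 0], [0, 0, -0.8, 0, 0, 0], [0, 0, -0.8, 0, 0, 0], [0, 0, -0.8, 0, 0, 0], [0.5, 0, -0.4, 0, 0, 0], [0.5, 0, 0, 0, 0, 0], [0, 0, 0, 0, 0, 0]]
  ]
}}

```text
time_s: 43.9
tcp_pos: [0.4727, -0.317, 0.1748]
orientation: [[-0.993, 0.12, -0.001], [0.12, 0.993, 0.0], [0.001, 0.0, -1.0]]
ft_force: [0.0, 0.2, -0.2]
width: 0.0422
```

```bash
python3 tw.py .498 -.322 .036; python3 - <<'E'
from to import *
p,d=grab_frame("scene")
c=cv2.resize(p[60:260,130:395],(795,600),interpolation=cv2.INTER_CUBIC)
cv2.imwrite("pics/f1.png",cv2.cvtColor(c,cv2.COLOR_RGB2BGR))
p,d=grab_frame("top")
c=cv2.resize(p[165:320,200:440],(790,510),interpolation=cv2.INTER_CUBIC)
cv2.imwrite("pics/f2.png",cv2.cvtColor(c,cv2.COLOR_RGB2BGR))
E
```

```text
t 43.9 rack mm [-166.7578 -289.7446  174.8114] w 0.042241477461148806 F rack 0.0729735074873037 0.19504210112343642 -0.23926252836852777
tool yaw y 83.09871462309182 z [-0.001   0.0005 -1.    ] q [-0.5906  0.3479 -0.0536  1.1704 -0.0002 -0.4701]
shift units [-1.0346 -0.0805  5.5514]
[ 0.4727 -0.317   0.1748]
```

View pics/f1.png

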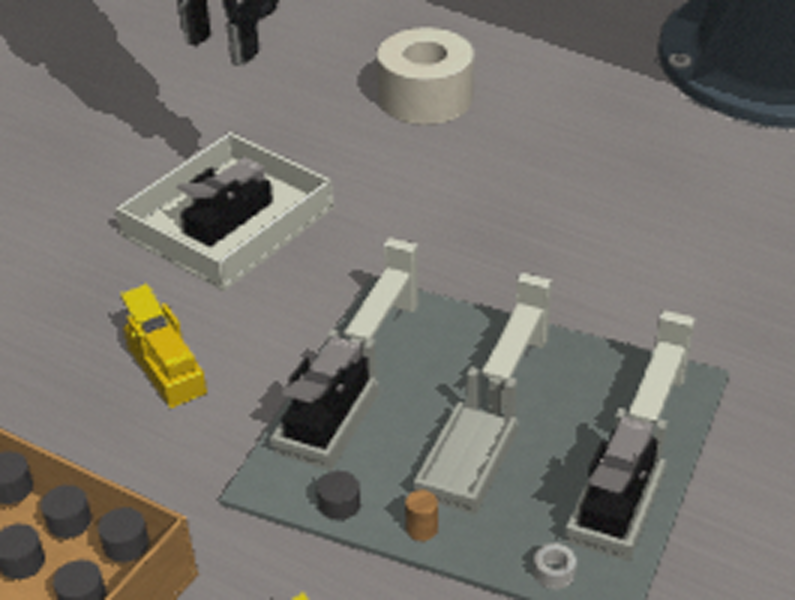

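View pics/f2.png

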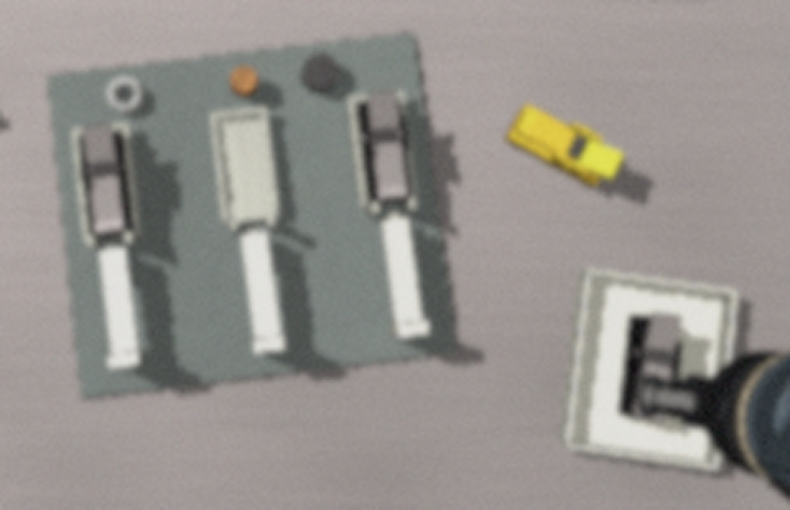

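The weak clip stands upright inside the tray at (230,200). All three cards are upright in their lanes, the other two clips are seated, and the bystanders and the yellow look-alike have not moved. The gripper is clear, so I'm handing in.

```bash
python3 -c "
from plant import ctrl
print(ctrl.hand_in(), ctrl.get_state()['time_s'])"
```

```text
the job is handed in; nothing more can be done
the job is handed in; nothing more can be done
```

I pulled all three cards and moved the weak clip, from the centre lane, into the reject tray. The job was handed in at about 44 s of the 72 s allowed.

- **Pulls:** I pulled the cards at 6–8 mm/s with 25 N of grip. The left card slid at 6.9–7.5 N, the centre card at 2.6–2.9 N and the right card at 7.2–7.4 N.
- **Cards:** All three came free and were left standing upright about 38 mm in front of where they started.
- **Weak clip:** I lifted it straight up and set it down in the tray at low speed. The force on the wrist at contact was about 5 N (roughly 7 N on the clip), and I then released it.
- **Last check:** The final pictures from both cameras show the clip upright on the tray floor and the other two clips seated. The bystanders and the nearby yellow look-alike stand where they did, and the gripper is clear.
- **Small disagreement:** The two cameras placed the tray's centre about 4 mm apart. This was harmless, as the clip ended well inside the walls.
- **Not measured:** Force is only read at the end of each one-second move, so I cannot rule out brief peaks in between. I did not read the jaw joints.

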